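# Slide the disc weight into the weighing recess and start the reading

### The job

Push the large flat disc weight across the deck of the weighing module with the fingertips until it drops into the round recess and lies flat on its floor; slide it gently, never pinch it, lift it or push it off the deck. Only then press the larger key on the terminal all the way down and let it come up again. Leave the small key and everything else on the bench and the deck as they are.

Things in the scene. Friction and masses are not known exactly. Their poses are not given: they have to be found in the camera images.
- disc: The disc weight to slide: plain flat bright steel disc, 60 mm diameter, 12 mm thick, 0.2 to 0.35 kg, lying loose and flat on the deck, 70 to 105 mm from the recess centre, towards either short end of the deck. Origin: centre of its underside; z up.
- recess (a point): Centre of the mouth of the round recess in the middle of the weighing module's deck, at deck height. Recess 64 mm diameter, 8 mm deep, dark floor, so the seated disc stands 4 mm proud of the deck. The module is a fixed white flat-topped block 170 x 290 mm, 50 mm high; this point's x and y axes lie along its short and long sides, z up. The deck around the recess is flat, without raised edges.
- key_top (a point): Centre of the top of the larger round key (30 mm diameter, pressed straight down) on the terminal, a fixed white box 150 x 100 x 35 mm with a small screen, standing beside one end of the module or the other. The terminal's x axis points from the keys to its screen (away from the robot, within about 20 degrees).
- key (a joint): Travel of the larger key: 0 up, 0.005 m fully down; a spring (about 4 N when fully down) brings it back up.
- small_key (a joint): Travel of the small round key (12 mm diameter), 50 mm from the larger key towards the terminal's -y side: not to be pressed. 0 up, 0.004 m down.
- knob_weight: Bystander on the deck, on the other side of the recess from the disc: upright steel cylinder weight with a knob, 32 mm diameter, 53 mm high, loose. Origin: centre of its underside.
- beaker: Bystander: glass beaker, 64 mm diameter, 85 mm high, beyond the left end of the module. Origin: centre of its underside.
- bottle: Bystander: amber bottle, 60 mm diameter, 130 mm high, beyond the right end of the module. Origin: centre of its underside.
- small_disc: Bystander: small steel disc, 40 mm diameter, 10 mm thick, lying on the bench beyond the module. Origin: centre of its underside.
- dish: Bystander: shallow white dish, 90 mm diameter, 14 mm high, on the bench, nearer the robot. Origin: centre of its underside.
- spatula: Bystander: spatula with a broad flat blade, about 170 mm long, lying on the bench, nearer the robot.
- brush: Bystander: small brush about 160 mm long lying on the bench, nearer the robot.
Things that resemble listed ones, but are neither listed nor needed, are in the scene too. What is shaped like the part that bears key_top but green or yellow is not meant. Leave any orange look-alike of the disc alone.

How it is judged:
By the outcome, as a careful person would: the job done as asked, in the order asked, and still so for the second after the job is handed in, with the robot touching nothing.
It also fails if it takes over 42 s, if anything falls off the work surface, if the arm or the gripper's body presses on something with over 40 N, if the wrist force passes 120 N, or if a joint passes its speed limit or range.

### The arm

A 7-joint arm with a two-finger parallel gripper is mounted at the origin on the work surface. World frame = base frame: x ahead of the robot, y to its left, z up, the work surface at z = 0. Lengths are in m, angles in rad, forces in N, time in s.
With the tool pointing down it reaches from about 0.425 to 0.825 m from the base axis. Payload 3.6 kg.
Tool frame: the origin (TCP) lies on the centre line of the jaws, within the pads' length; the fingertips stand 11 mm ahead of it and the grasp point (between the pads) lies 8 mm behind it (robot.tip_extent is the distance from the TCP to the fingertips, in m); x points along the fingers, y is the direction in which the jaws open and shut, and the axes are right-handed (so a half turn about x gives the same grasp; the last joint's range is limited). The gripper opens to 85 mm and grips with 20 to 120 N. Pads are 22 mm wide; open, the fingers measure 114 mm over their backs; the gripper's body (76 mm by 85 mm) begins 54 mm behind the grasp point. The pads swing forward as they close: fully open they stand 13 mm farther back than shut.
Start: joints at [-1.284, 0.615, -0.013, 1.423, 0.008, 1.103, -0.04], TCP at [0.201, 0.618, 0.222] pointing down, gripper open.
Joint ranges: [-3.12, 3.12], [-0.3, 2.06], [-1.34, 1.32], [0.26, 2.42], [-1.36, 4.5], [0.01, 1.98], [-2.84, 2.84]. Speed limits (rad/s): [2.79, 2.79, 3.14, 3.14, 3.14, 3.14, 3.14].

### API

Orientations are given as a unit quaternion [w, x, y, z].
In Python, from cell import robot gives the robot as it stands. The module is installed in compiled form; this text tells all that it offers.
- The arm moves only by the tool arm_command, never from a script. Its arguments are lists of equal length, an entry for each row: "rotation": the turn, a rotation vector about the tool's x, y, z in degrees, a list of three; "slide": the shift along the tool's x, y, z in mm, a list of three; "gripper": the gripper command: -1 is fully open, 1 is shut, values between are in proportion. In form: {"rotation": [[rx, ry, rz], ...], "slide": [[dx, dy, dz], ...], "gripper": [gripper, ...]}. A call has 1 to 20 rows; each row shifts and turns the commanded pose from where the row before left it, along the tool's axes as they then stand; what a row does not reach is not made up. A row lasts 1/10 s, in which the tool goes at most 50 mm and 8.59 degrees, less where a joint would pass 70% of its speed; a pose out of reach is approached as far as the arm can. A call with a gripper value outside its range is refused whole. The fingers move at their own pace and stop on an object; "force" is the grip in N (left out, the last holds). Time passes only in rows, so rows that do not move let the fingers close. It gives the time, the measured TCP pose, the force and the opening at its end, in the units of the state.
- robot.read_state(): the state, without advancing time (a new reading comes with each control period).
- robot.get_image(name): name is "scene" or "top"; returns the picture (384x512x3 uint8, red, green, blue); there is no depth.
- robot.get_calibration(name): a dict with "mtx" (3x3 intrinsics, pixels), "origin" and "orientation" of the camera in the world. Camera axes: x right, y up, looking along -z (the intrinsics and any distortion apply to the point x, -y, -z); pixel columns grow to the right and rows downward; lengths in m; the calibration is good to about 2 mm. A picture is of the moment at which its call begins. get_calibration takes no time and is no camera call.
- robot.sign_off(): hands the job in, once; it reports no verdict.
The state is a dict: "t": time; "joints": joint angles; "joint_velocities": joint speeds; "tau": joint torques, N m; "position": TCP position; "tool_rot": TCP orientation; "contact_force": force on the tool from outside, world axes, zero at the start; "wrist_torque": the same for the moment, N m; "finger_gap": opening from 0.0 (shut) to 1.0 (fully open).
Only numpy, scipy, OpenCV 4.12 (cv2) and the standard library are available. Lean on these libraries where they do the work, as an engineer would, in place of code of your own. Each camera call takes 0.05 s, during which the arm holds its last target.

## Working session

There is one attempt and no reset: what is moved stays moved. The work goes in short steps, Python scripts to look and compute and a tool call to move; the robot and the scene stay as the last step left them, time stands still between calls to the robot, and variables do not carry over. Pictures are saved under pics/ and viewed, and the job is handed in when it is done.

Besides the shell and the picture viewer there is one more tool, called after ">>>" as name(argument=value, ...) on one line, values as JSON. arm_command: Moves the arm, as the interface text tells. Its arguments: {"type":"object","properties":{"rotation":{"type":"array"},"slide":{"type":"array"},"gripper":{"type":"array"},"force":{"type":"number"}},"required":["rotation","slide","gripper"]}

```bash
mkdir -p pics; python3 - <<'E'
from cell import robot
import cv2
for n in("scene","top"):
    im=robot.get_image(n); cv2.imwrite(f"pics/{n}0.png",im[:,:,::-1]); c=robot.get_calibration(n); print(n,c)
print(robot.read_state()); print(robot.tip_extent)
E
```

```text
scene {'mtx': array([[427.50459428,   0.        , 251.46162162],
       [  0.        , 427.50459428, 192.21373908],
       [  0.        ,   0.        ,   1.        ]]), 'origin': array([1.50472568, 0.37675586, 1.04531651]), 'orientation': array([0.49034764, 0.22202636, 0.34711226, 0.76796912])}
top {'mtx': array([[388.36863107,   0.        , 255.24991601],
       [  0.        , 388.36863107, 186.89221558],
       [  0.        ,   0.        ,   1.        ]]), 'origin': array([ 0.28480688, -0.07332618,  1.38663474]), 'orientation': array([ 0.70863639,  0.05838264, -0.06648215, -0.70000432])}
{'t': 0.1, 'joints': array([-1.28350974,  0.61583301, -0.01261948,  1.42474515,  0.00809264,
        1.10342241, -0.0403927 ]), 'joint_velocities': array([ 0.00125544, -0.00288017,  0.00046928, -0.00185771,  0.00223728,
       -0.0006129 , -0.00028811]), 'tau': array([ 1.28075611e-03, -4.70386255e+01,  2.60218279e-01, -1.71570182e+01,
        1.01056206e-02,  5.90202108e-03, -1.12174728e-06]), 'position': array([0.20039469, 0.61758233, 0.22064504]), 'tool_rot': array([ 0.69830266,  0.1096359 ,  0.69854777, -0.11128516]), 'contact_force': array([ 0.24671438,  0.85056121, -0.22314672]), 'wrist_torque': array([0.00457015, 0.00911902, 0.02561741]), 'finger_gap': 0.9986160815060784}
0.011
```

View pics/scene0.png

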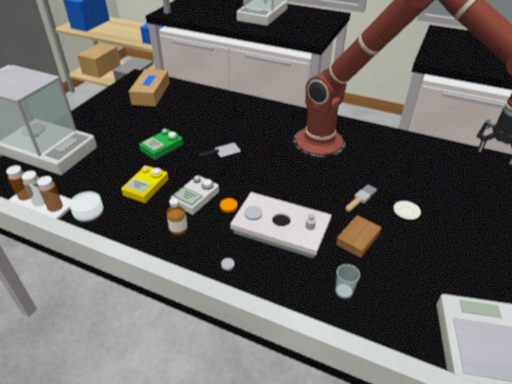

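View pics/top0.png

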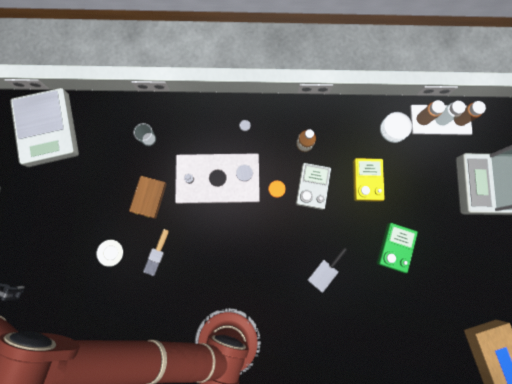

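The top view shows the module at about (217,178), with the recess at (217,178), the disc at (244,173) and the knob weight at (188,178). The white terminal is at (314,186), with its large key at about (306,196). Next I'll enlarge both views.

```bash
cat > h.py <<'E'
import numpy as np,cv2
from cell import robot
from scipy.spatial.transform import Rotation as R
def cam(n):
    c=robot.get_calibration(n);q=c["orientation"];return c["mtx"],c["origin"],R.from_quat([q[1],q[2],q[3],q[0]]).as_matrix()
def proj(n,P):
    K,o,M=cam(n);p=(np.atleast_2d(P)-o)@M;p=p*[1,-1,-1];u=p@K.T;return u[:,:2]/u[:,2:]
def ray(n,uv):
    K,o,M=cam(n);d=np.linalg.inv(K)@np.array([uv[0],uv[1],1.]);return o,M@(d*[1,-1,-1])
def at(n,uv,z):
    o,d=ray(n,uv);return o+d*(z-o[2])/d[2]
def tri(a,b):
    o1,d1=ray("scene",a);o2,d2=ray("top",b)
    s=np.linalg.lstsq(np.c_[d1,-d2],o2-o1,rcond=None)[0];p,q=o1+s[0]*d1,o2+s[1]*d2
    return (p+q)/2,np.linalg.norm(p-q)
E
python3 - <<'E'
import cv2
t=cv2.imread("pics/top0.png")[140:220,165:345];s=cv2.imread("pics/scene0.png")[165:265,165:345]
a=cv2.resize(t,None,fx=4.4,fy=4.4,interpolation=cv2.INTER_CUBIC);cv2.imwrite("pics/tz.png",a)
a=cv2.resize(s,None,fx=4.4,fy=4.4,interpolation=cv2.INTER_CUBIC);cv2.imwrite("pics/sz.png",a)
E
```

```text
(no output)
```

View pics/tz.png

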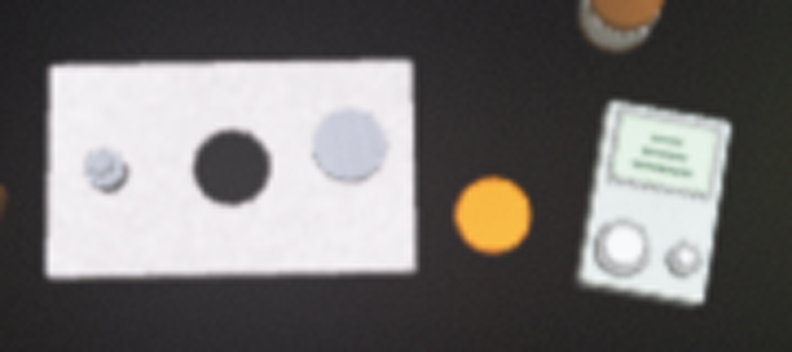

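View pics/sz.png

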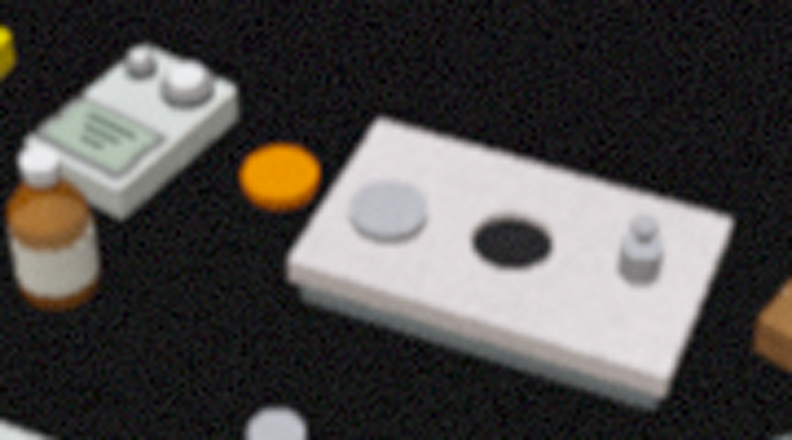

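Both enlargements are clear: in the top view the recess is dark at about (217.5,178) and the disc at about (244.5,173). Now I'll measure both, and the keys, at subpixel level.

```bash
python3 - <<'E'
from h import *
T=cv2.imread("pics/top0.png").astype(np.float32);S=cv2.imread("pics/scene0.png").astype(np.float32)
def ell(im,x0,y0,x1,y1,f,name):
    c=cv2.resize(im[y0:y1,x0:x1],None,fx=8,fy=8,interpolation=cv2.INTER_CUBIC)
    m=f(c).astype(np.uint8)*255
    m=cv2.morphologyEx(m,cv2.MORPH_OPEN,np.ones((9,9)))
    cs,_=cv2.findContours(m,0,1)
    for k in cs:
        if cv2.contourArea(k)<1000: continue
        e=cv2.fitEllipse(k); print(name,np.array(e[0])/8-.5/1+.5/8*7*0+ [x0+.0625,y0+.0625],np.array(e[1])/8,"area",cv2.contourArea(k)/64)
dark=lambda c:c.mean(2)<125
blu=lambda c:(c[:,:,0]-c[:,:,2]>6)&(c.mean(2)<215)
ell(T,205,165,231,191,dark,"T recess")
ell(T,232,160,257,186,blu,"T disc")
ell(S,268,210,296,230,dark,"S recess")
ell(S,240,200,266,224,lambda c:c.mean(2)<190,"S disc")
for z,(im,n) in {0:(T,'T'),1:(S,'S')}.items(): pass
print(T[173,232:258].astype(int).tolist()); print(S[213,240:266].astype(int).tolist())
E
```

```text
T recess [217.18368149 177.63047981] [16.25357056 16.73373985] area 213.4765625
T disc [243.99289322 172.79937649] [15.81255341 16.20578575] area 200.6953125
S recess [280.84910202 219.76928139] [11.30869865 17.68082428] area 156.9296875
S disc [252.89643764 215.87478065] [ 8.80297565 16.16994858] area 63.625
S disc [241.74643397 202.61994648] [ 5.15519476 10.79688454] area 31.0625
[[241, 238, 241], [239, 236, 239], [239, 236, 239], [236, 232, 234], [223, 216, 215], [220, 207, 206], [220, 208, 205], [219, 207, 204], [219, 207, 204], [218, 204, 202], [217, 204, 202], [218, 206, 203], [217, 204, 201], [217, 204, 201], [217, 203, 201], [218, 204, 202], [217, 204, 202], [216, 202, 200], [215, 202, 199], [217, 204, 201], [215, 205, 205], [223, 220, 223], [238, 235, 238], [240, 236, 240], [239, 236, 240], [237, 234, 237]]
[[221, 220, 225], [219, 217, 222], [217, 217, 221], [210, 209, 213], [202, 199, 201], [196, 191, 190], [194, 186, 185], [198, 190, 189], [198, 191, 190], [199, 192, 191], [198, 192, 191], [196, 190, 188], [196, 189, 188], [199, 192, 191], [196, 189, 189], [195, 189, 187], [198, 192, 189], [199, 191, 191], [200, 192, 191], [200, 192, 192], [197, 189, 187], [196, 190, 191], [209, 206, 211], [220, 217, 223], [221, 219, 225], [218, 217, 222]]
```

```bash
python3 - <<'E'
import cv2
t=cv2.imread("pics/top0.png")[180:212,292:336];s=cv2.imread("pics/scene0.png")[170:202,185:229]
a=cv2.resize(t,None,fx=16,fy=16,interpolation=cv2.INTER_CUBIC)
b=cv2.resize(s,None,fx=16,fy=16,interpolation=cv2.INTER_CUBIC);cv2.imwrite("pics/kt.png",a);cv2.imwrite("pics/ks.png",b)
E
```

```text
(no output)
```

View pics/kt.png

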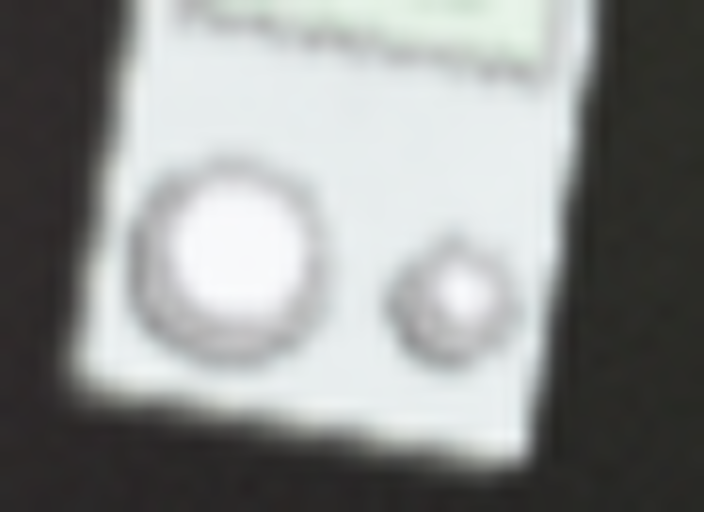

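View pics/ks.png

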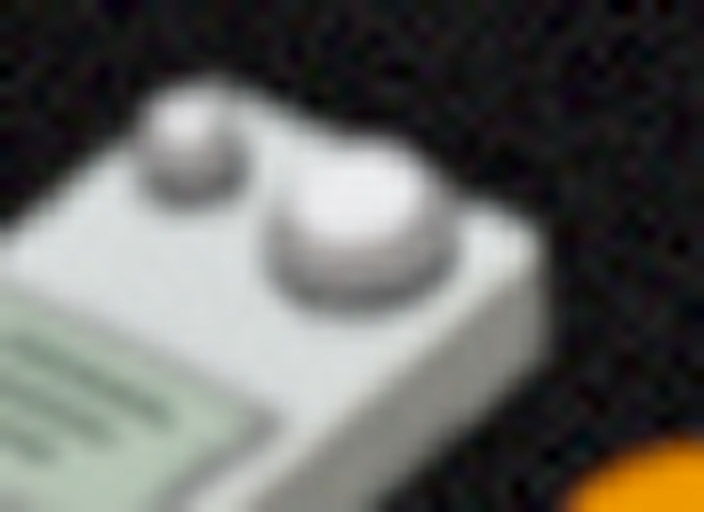

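```bash
python3 - <<'E'
from h import *
print("recess",at("top",(217.18-.0,177.63),.05),at("scene",(280.85,219.5),.05),tri((280.85,219.5),(217.18,177.63)))
print("disc",at("top",(244.0,172.8),.062),at("scene",(252.9,212.4),.062),tri((252.9,212.4),(244.,172.8)))
print("key",tri((206.9,181.9),(306.4,195.0)),"small",tri((186/16+184.53,122/16+169.53),(462/16+291.53,290/16+179.53)))
# deck corners
tz=lambda u,v:(np.array([u,v])+.5)/4.4-.5
tc=[tz(48,66)+[165,140],tz(412,60)+[165,140],tz(415,272)+[165,140],tz(47,278)+[165,140]]
C=[at("top",c,.05) for c in tc];print(np.round(C,4),np.mean(C,0))
# overlay
r=at("top",(217.18,177.63),.05);d=at("top",(244.,172.8),.062);k=tri((206.9,181.9),(306.4,195.0))[0]
a=np.linspace(0,2*np.pi,40)
for n,f,(x0,y0) in(("top","pics/top0.png",(200,150)),("scene","pics/scene0.png",(185,165))):
    im=cv2.imread(f)[y0:y0+75,x0:x0+130];im=cv2.resize(im,None,fx=6,fy=6,interpolation=cv2.INTER_CUBIC)
    for c,rr,z in((r,.032,.05),(d,.03,.062),(d,.03,.05),(k,.015,k[2])):
        P=np.c_[c[0]+rr*np.cos(a),c[1]+rr*np.sin(a),0*a+z];p=(proj(n,P)-[x0,y0]+.5)*6-.5
        cv2.polylines(im,[np.round(p).astype(np.int32)],True,(0,0,255),1)
    cv2.imwrite(f"pics/ov_{n}.png",im)
E
```

```text
recess [0.55494956 0.04652211 0.05      ] [0.56029552 0.04614555 0.05      ] (array([0.55612771, 0.04584802, 0.04602128]), np.float64(0.002192938279857057))
disc [ 0.5709762  -0.04745226  0.062     ] [ 0.57980706 -0.04604825  0.062     ] (array([ 0.57285918, -0.04819061,  0.05491955]), np.float64(0.0018868253839718048))
key (array([ 0.4972108 , -0.26634021,  0.05285829]), np.float64(0.0013004259694363103)) small (array([ 0.48887292, -0.31565832,  0.05168267]), np.float64(0.002180352187924369))
[[ 0.636   0.1961  0.05  ]
 [ 0.6453 -0.0967  0.05  ]
 [ 0.4726 -0.1007  0.05  ]
 [ 0.4641  0.1888  0.05  ]] [0.55450076 0.0469001  0.05      ]
```

View pics/ov_top.png

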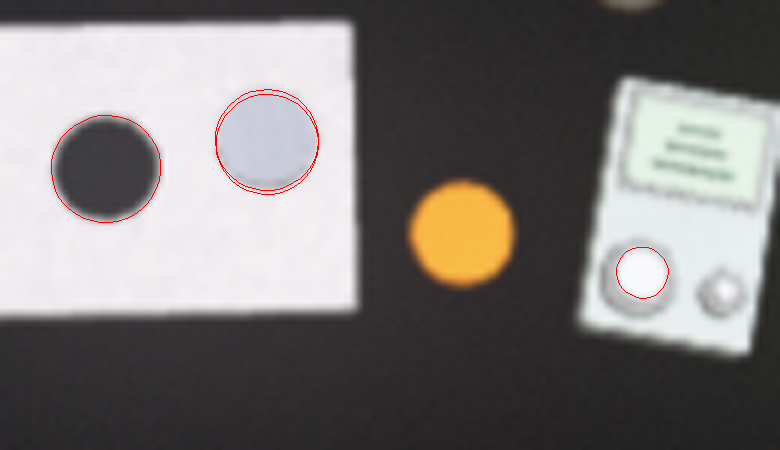

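View pics/ov_scene.png

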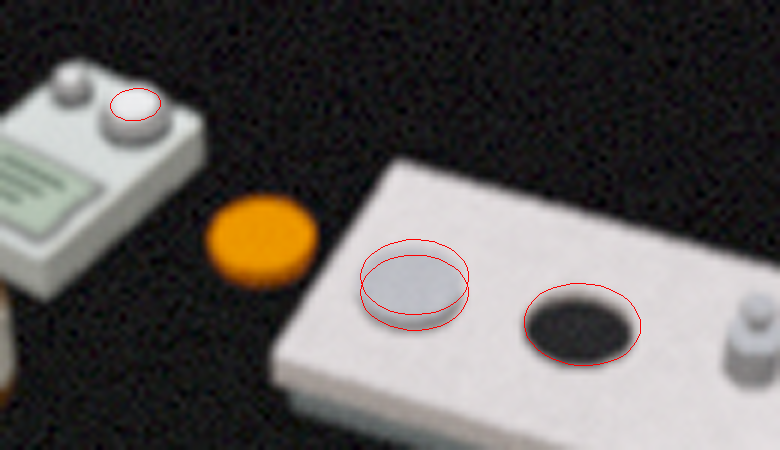

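Calibration bias between the views is about 2 to 4 mm. The recess is at about (0.555, 0.0465) and matches the deck-corner mean. The disc is at about (0.572, -0.047), 95 mm away, which is in range. The key is at about (0.497, -0.266) and the small key 50 mm to its -y side, as expected. Next I'll plan the approach.

```bash
cat > plan.py <<'E'
from h import *
def axes(): 
    s=robot.read_state();q=s["tool_rot"];return s,R.from_quat([q[1],q[2],q[3],q[0]])
def goal(p,zdir):
    s,r=axes();z=np.array([*zdir,0.]);z/=np.linalg.norm(z);x=np.array([0,0,-1.]);y=np.cross(z,x)
    G=R.from_matrix(np.c_[x,y,z]);rv=(r.inv()*G).as_rotvec(degrees=True)
    dw=np.array(p)-s["position"]
    print("t",round(s["t"],2),"pos",s["position"].round(4),"F",s["contact_force"].round(2),"gap",round(s["finger_gap"],3),"j",s["joints"].round(2))
    print("rotvec deg",rv.round(2),"slide mm now-frame",(r.inv().apply(dw)*1e3).round(1),"after-rot frame",(G.inv().apply(dw)*1e3).round(1))
E
python3 - <<'E'
from plan import *
s,r=axes();print(r.as_matrix().round(3))
rec=np.array([.555,.0465]);d=np.array([.572,-.0475]);u=(rec-d)/np.linalg.norm(rec-d);print(u)
p=d-u*.055
print(p)
for sg in(1,-1): goal([*p,.15],sg*u)
E
```

```text
[[-0.001  0.309  0.951]
 [-0.002  0.951 -0.309]
 [-1.    -0.002  0.   ]]
[-0.17796413  0.98403697]
[ 0.58178803 -0.10162203]
t 0.1 pos [0.2004 0.6176 0.2206] F [ 0.25  0.85 -0.22] gap 0.999 j [-1.28  0.62 -0.01  1.42  0.01  1.1  -0.04]
rotvec deg [-1.1823e+02 -1.4000e-01  8.0000e-02] slide mm now-frame [  72.  -566.2  584.7] after-rot frame [  70.6 -247.3 -775.6]
t 0.1 pos [0.2004 0.6176 0.2206] F [ 0.25  0.85 -0.22] gap 0.999 j [-1.28  0.62 -0.01  1.42  0.01  1.1  -0.04]
rotvec deg [61.77  0.07  0.12] slide mm now-frame [  72.  -566.2  584.7] after-rot frame [ 70.6 247.3 775.6]
```

>>> arm_command(rotation=[[0, 0, 0], [0, 0, 0], [0, 0, 0], [0, 0, 0], [0, 0, 0], [0, 0, 0], [0, 0, 0], [0, 0, 0], [0, 0, 0], [0, 0, 0], [0, 0, 0], [0, 0, 0], [0, 0, 0], [0, 0, 0], [0, 0, 0], [0, 0, 0], [0, 0, 0], [0, 0, 0], [0, 0, 0], [0, 0, 0]], slide=[[0, -28, 29], [0, -28, 29], [0, -28, 29], [0, -28, 29], [0, -28, 29], [0, -28, 29], [0, -28, 29], [0, -28, 29], [0, -28, 29], [0, -28, 29], [0, -28, 29], [0, -28, 29], [0, -28, 29], [0, -28, 29], [0, -28, 29], [0, -28, 29], [0, -28, 29], [0, -28, 29], [0, -28, 29], [0, -28, 29]], gripper=[0.15, 0.15, 0.15, 0.15, 0.15, 0.15, 0.15, 0.15, 0.15, 0.15, 0.15, 0.15, 0.15, 0.15, 0.15, 0.15, 0.15, 0.15, 0.15, 0.15], force=20)

```text
t: 2.1
position: [0.5797, -0.0948, 0.2213]
tool_rot: [0.698, 0.11, 0.699, -0.11]
contact_force: [0.8, 0.7, -0.1]
finger_gap: 0.423
```

>>> arm_command(rotation=[[7.7, 0, 0], [7.7, 0, 0], [7.7, 0, 0], [7.7, 0, 0], [7.7, 0, 0], [7.7, 0, 0], [7.7, 0, 0], [7.7, 0, 0], [0, 0, 0]], slide=[[0, 0, 0], [0, 0, 0], [0, 0, 0], [0, 0, 0], [0, 0, 0], [0, 0, 0], [0, 0, 0], [0, 0, 0], [0, 0, 0]], gripper=[0.15, 0.15, 0.15, 0.15, 0.15, 0.15, 0.15, 0.15, 0.15])

```text
t: 3.0
position: [0.5791, -0.093, 0.2211]
tool_rot: [0.543, 0.452, 0.544, -0.453]
contact_force: [-0.7, 0.2, -0.5]
finger_gap: 0.424
```

```bash
cat > shot.py <<'E'
import sys;from plan import *
tag=sys.argv[1];ims=[]
for n,(x0,y0,w,hh) in(("top",(170,130,180,100)),("scene",(150,120,200,140))):
    im=robot.get_image(n)[:,:,::-1].copy();cv2.imwrite(f"pics/{n}_{tag}.png",im)
    c=cv2.resize(im[y0:y0+hh,x0:x0+w],(720,int(720*hh/w)) if 0 else (int(w*280/hh),280),interpolation=cv2.INTER_CUBIC);ims.append(c)
W=max(i.shape[1] for i in ims);ims=[cv2.copyMakeBorder(i,0,5,0,W-i.shape[1],0) for i in ims]
cv2.imwrite(f"pics/z_{tag}.png",np.vstack(ims))
E
python3 shot.py a; python3 - <<'E'
from plan import *
u=np.array([-.178,.984]);d=np.array([.572,-.0475]);goal([*(d-u*.055),.15],-u)
E
```

```text
t 3.1 pos [ 0.5792 -0.0932  0.2213] F [-0.09  0.23  0.38] gap 0.425 j [-0.13  0.54  0.41  1.62 -0.24  1.03  0.53]
rotvec deg [ 0.34 -0.01  0.05] slide mm now-frame [71.3  1.   8.8] after-rot frame [71.3  1.   8.7]
```

View pics/z_a.png

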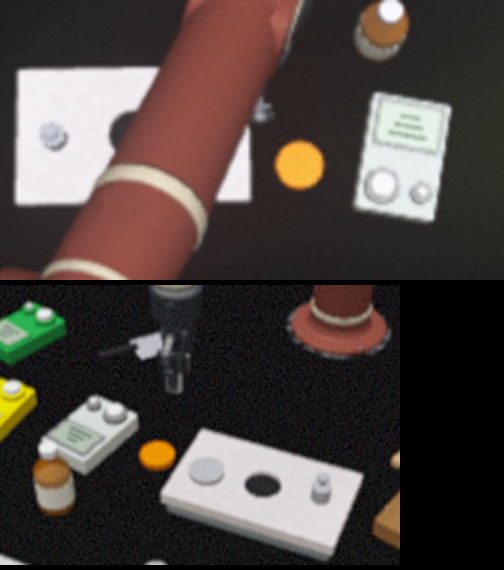

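>>> arm_command(rotation=[[0, 0, 0], [0, 0, 0], [0, 0, 0], [0, 0, 0], [0, 0, 0], [0, 0, 0], [0, 0, 0], [0, 0, 0]], slide=[[30, 0, 3], [30, 1, 3], [30, 0, 2], [25, 0, 0], [15, 0, 0], [14, 0, 0], [0, 0, 0], [0, 0, 0]], gripper=[0.15, 0.15, 0.15, 0.15, 0.15, 0.15, 0.15, 0.15])

```text
t: 3.9
position: [0.5822, -0.1013, 0.078]
tool_rot: [0.544, 0.452, 0.543, -0.452]
contact_force: [-0.2, 0.2, 0.6]
finger_gap: 0.423
```

```bash
python3 shot.py b; python3 - <<'E'
from plan import *
u=np.array([-.178,.984]);d=np.array([.572,-.0475]);goal([*(d-u*.055),.0645],-u)
a=cv2.imread("pics/scene_b.png")[185:255,200:320];cv2.imwrite("pics/bz.png",cv2.resize(a,None,fx=6,fy=6,interpolation=cv2.INTER_CUBIC))
E
```

```text
t 4.0 pos [ 0.5828 -0.1014  0.0788] F [-1.09  1.16  0.03] gap 0.427 j [-0.07  0.71  0.33  1.76 -0.33  0.72  0.62]
rotvec deg [ 0.19  0.05 -0.12] slide mm now-frame [14.3 -1.   0. ] after-rot frame [14.3 -1.   0. ]
```

View pics/bz.png

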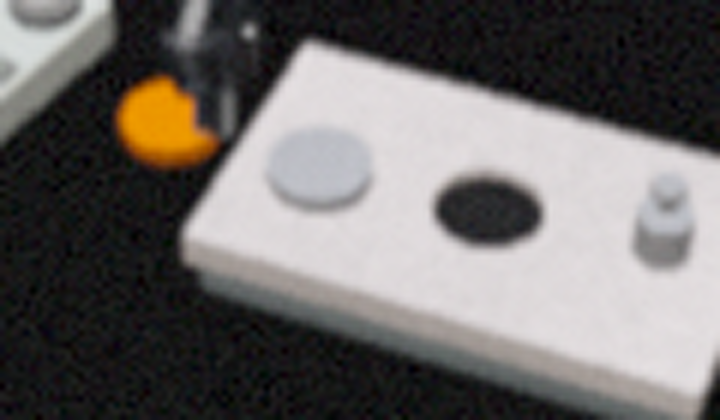

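```bash
python3 - <<'E'
from plan import *
s,r=axes();M=r.as_matrix();p=s["position"]
a=cv2.imread("pics/scene_b.png")[185:255,200:320];a=cv2.resize(a,None,fx=6,fy=6,interpolation=cv2.INTER_CUBIC)
for y0,y1 in((.018,.0325),(-.018,-.0325)):
    P=[p+M@np.array([.008,y,z]) for y,z in((y0,-.011),(y1,-.011),(y1,.011),(y0,.011))]
    q=(proj("scene",P)-[200,185]+.5)*6
    cv2.polylines(a,[np.round(q).astype(np.int32)],True,(0,0,255),1)
cv2.imwrite("pics/bz2.png",a)
E
```

```text
(no output)
```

View pics/bz2.png

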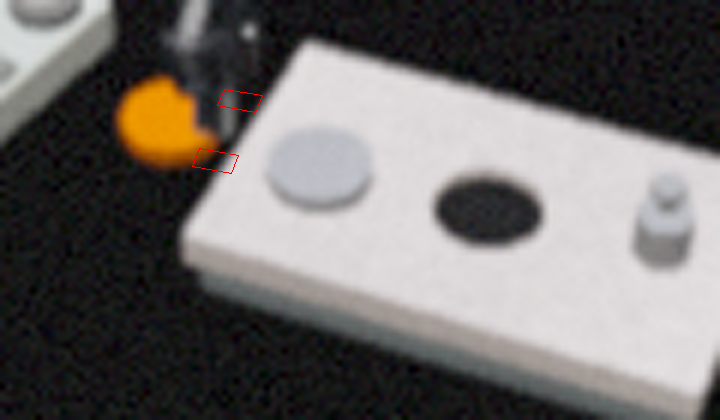

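>>> arm_command(rotation=[[0, 0, 0], [0, 0, 0], [0, 0, 0], [0, 0, 0]], slide=[[4, -1, 0], [3, 0, 0], [2, 0, 0], [0, 0, 0]], gripper=[0.15, 0.15, 0.15, 0.15])

```text
t: 4.4
position: [0.5807, -0.1012, 0.0684]
tool_rot: [0.543, 0.452, 0.544, -0.453]
contact_force: [-0.4, -0.4, 0.3]
finger_gap: 0.424
```

>>> arm_command(rotation=[[0, 0, 0], [0, 0, 0], [0, 0, 0], [0, 0, 0]], slide=[[1, 0, 0], [1, 0, 0], [1, 0, 0], [0, 0, 0]], gripper=[0.15, 0.15, 0.15, 0.15])

```text
t: 4.8
position: [0.5808, -0.1013, 0.0655]
tool_rot: [0.543, 0.452, 0.543, -0.453]
contact_force: [-0.3, 1.1, 0.0]
finger_gap: 0.424
```

>>> arm_command(rotation=[[0, 0, 0], [0, 0, 0], [0, 0, 0]], slide=[[1, 0, 0], [1, 0, 0], [0, 0, 0]], gripper=[0.15, 0.15, 0.15])

```text
t: 5.1
position: [0.5808, -0.1013, 0.0636]
tool_rot: [0.543, 0.452, 0.543, -0.453]
contact_force: [-0.0, 0.3, -0.1]
finger_gap: 0.423
```

>>> arm_command(rotation=[[0, 0, 0], [0, 0, 0], [0, 0, 0]], slide=[[1, 0, 0], [1, 0, 0], [0, 0, 0]], gripper=[0.15, 0.15, 0.15])

```text
t: 5.4
position: [0.5808, -0.1013, 0.0615]
tool_rot: [0.543, 0.452, 0.543, -0.453]
contact_force: [0.3, 0.4, 0.1]
finger_gap: 0.425
```

>>> arm_command(rotation=[[0, 0, 0], [0, 0, 0], [0, 0, 0]], slide=[[1, 0, 0], [0, 0, 0], [0, 0, 0]], gripper=[0.15, 0.15, 0.15])

```text
t: 5.7
position: [0.5809, -0.1013, 0.0607]
tool_rot: [0.543, 0.452, 0.543, -0.453]
contact_force: [-0.0, 0.3, 0.3]
finger_gap: 0.426
```

>>> arm_command(rotation=[[0, 0, 0], [0, 0, 0], [0, 0, 0]], slide=[[1, 0, 0], [0, 0, 0], [0, 0, 0]], gripper=[0.15, 0.15, 0.15])

```text
t: 6.0
position: [0.5809, -0.1013, 0.0597]
tool_rot: [0.543, 0.452, 0.543, -0.453]
contact_force: [-1.1, 0.6, 0.8]
finger_gap: 0.425
```

```bash
python3 shot.py c; python3 - <<'E'
import cv2
a=cv2.imread("pics/scene_c.png")[185:255,200:320];cv2.imwrite("pics/cz.png",cv2.resize(a,None,fx=6,fy=6,interpolation=cv2.INTER_CUBIC))
E
```

```text
(no output)
```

View pics/cz.png

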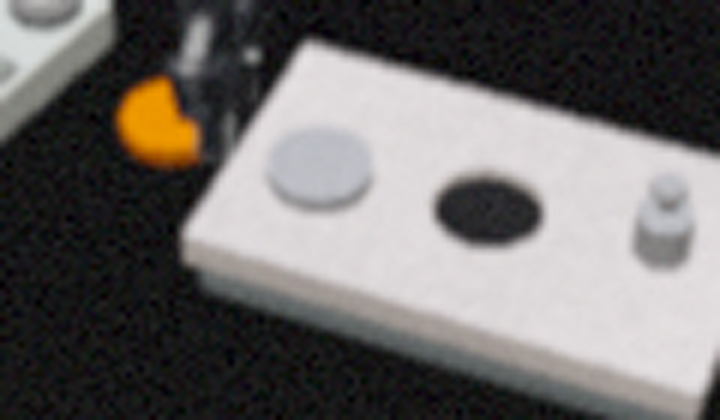

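>>> arm_command(rotation=[[0, 0, 0], [0, 0, 0], [0, 0, 0], [0, 0, 0], [0, 0, 0], [0, 0, 0]], slide=[[-4, 0, 0], [-4, 0, 0], [0, 0, -3], [0, 0, -4], [0, 0, 0], [0, 0, 0]], gripper=[0.15, 0.15, 0.15, 0.15, 0.15, 0.15])

```text
t: 6.7
position: [0.5795, -0.094, 0.0676]
tool_rot: [0.543, 0.452, 0.544, -0.452]
contact_force: [-1.0, -0.6, -0.6]
finger_gap: 0.427
```

>>> arm_command(rotation=[[0, 0, 0], [0, 0, 0], [0, 0, 0], [0, 0, 0]], slide=[[2, 0, 0], [1, 0, 0], [1, 0, 0], [0, 0, 0]], gripper=[0.15, 0.15, 0.15, 0.15])

```text
t: 7.1
position: [0.5795, -0.0945, 0.0635]
tool_rot: [0.543, 0.452, 0.543, -0.453]
contact_force: [0.0, -0.4, 0.6]
finger_gap: 0.428
```

>>> arm_command(rotation=[[0, 0, 0], [0, 0, 0], [0, 0, 0]], slide=[[1, 0, 0], [1, 0, 0], [0, 0, 0]], gripper=[0.15, 0.15, 0.15])

```text
t: 7.4
position: [0.5795, -0.0944, 0.0615]
tool_rot: [0.543, 0.452, 0.543, -0.453]
contact_force: [0.6, -0.3, -0.7]
finger_gap: 0.425
```

>>> arm_command(rotation=[[0, 0, 0], [0, 0, 0]], slide=[[1, 0, 0], [0, 0, 0]], gripper=[0.15, 0.15])

```text
t: 7.6
position: [0.5796, -0.0944, 0.0606]
tool_rot: [0.543, 0.452, 0.543, -0.453]
contact_force: [-0.4, 0.4, 0.6]
finger_gap: 0.427
```

>>> arm_command(rotation=[[0, 0, 0], [0, 0, 0]], slide=[[1, 0, 0], [0, 0, 0]], gripper=[0.15, 0.15])

```text
t: 7.8
position: [0.5796, -0.0944, 0.0596]
tool_rot: [0.543, 0.452, 0.543, -0.453]
contact_force: [0.4, -0.0, 0.1]
finger_gap: 0.423
```

```bash
python3 shot.py d; python3 - <<'E'
import cv2
a=cv2.imread("pics/scene_d.png")[185:235,215:295];cv2.imwrite("pics/dz.png",cv2.resize(a,None,fx=9,fy=9,interpolation=cv2.INTER_CUBIC))
E
```

```text
(no output)
```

View pics/dz.png

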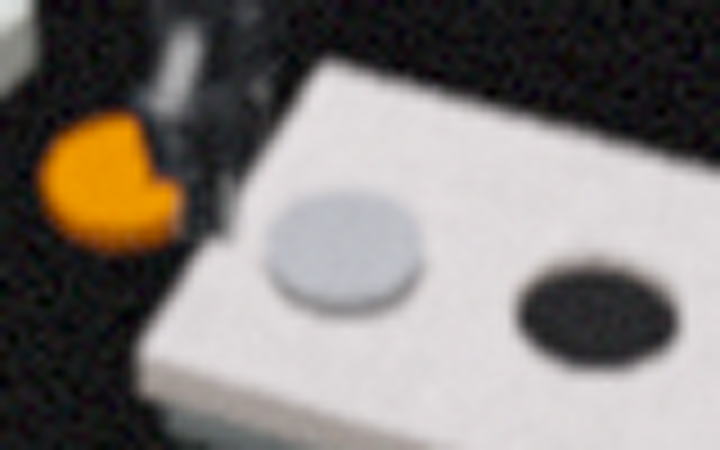

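The near fingertip is now over the deck edge at about (240,211) in the scene view, just behind the disc. I'll keep lowering it in 1 mm steps.

>>> arm_command(rotation=[[0, 0, 0], [0, 0, 0]], slide=[[1, 0, 0], [0, 0, 0]], gripper=[0.15, 0.15])

```text
t: 8.1
position: [0.5796, -0.0944, 0.0586]
tool_rot: [0.543, 0.452, 0.543, -0.453]
contact_force: [0.2, -0.5, 0.7]
finger_gap: 0.425
```

>>> arm_command(rotation=[[0, 0, 0], [0, 0, 0]], slide=[[1, 0, 0], [0, 0, 0]], gripper=[0.15, 0.15])

```text
t: 8.3
position: [0.5795, -0.0944, 0.0576]
tool_rot: [0.543, 0.452, 0.543, -0.453]
contact_force: [-0.6, -0.8, -0.0]
finger_gap: 0.425
```

>>> arm_command(rotation=[[0, 0, 0], [0, 0, 0]], slide=[[1, 0, 0], [0, 0, 0]], gripper=[0.15, 0.15])

```text
t: 8.5
position: [0.5796, -0.0944, 0.0566]
tool_rot: [0.543, 0.452, 0.543, -0.453]
contact_force: [0.1, 0.0, -0.0]
finger_gap: 0.425
```

>>> arm_command(rotation=[[0, 0, 0], [0, 0, 0]], slide=[[1, 0, 0], [0, 0, 0]], gripper=[0.15, 0.15])

```text
t: 8.7
position: [0.5795, -0.0944, 0.0556]
tool_rot: [0.543, 0.452, 0.543, -0.453]
contact_force: [1.2, 0.2, -0.2]
finger_gap: 0.425
```

>>> arm_command(rotation=[[0, 0, 0], [0, 0, 0]], slide=[[1, 0, 0], [0, 0, 0]], gripper=[0.15, 0.15])

```text
t: 8.9
position: [0.5795, -0.0944, 0.0546]
tool_rot: [0.543, 0.452, 0.543, -0.453]
contact_force: [0.5, 0.5, 0.0]
finger_gap: 0.426
```

>>> arm_command(rotation=[[0, 0, 0], [0, 0, 0]], slide=[[1, 0, 0], [0, 0, 0]], gripper=[0.15, 0.15])

```text
t: 9.1
position: [0.5795, -0.0944, 0.0536]
tool_rot: [0.543, 0.452, 0.543, -0.453]
contact_force: [0.1, -0.2, -0.9]
finger_gap: 0.428
```

```bash
python3 shot.py e; python3 - <<'E'
import cv2
a=cv2.imread("pics/scene_e.png")[185:235,215:295];cv2.imwrite("pics/ez.png",cv2.resize(a,None,fx=9,fy=9,interpolation=cv2.INTER_CUBIC))
E
```

```text
(no output)
```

View pics/ez.png

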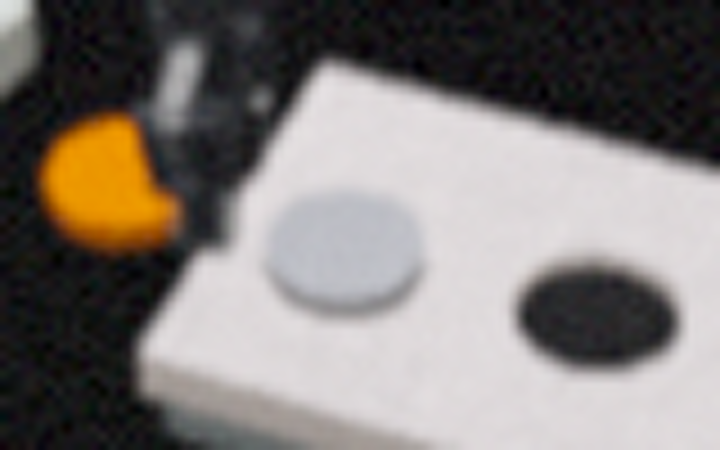

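>>> arm_command(rotation=[[0, 0, 0], [0, 0, 0]], slide=[[1, 0, 0], [0, 0, 0]], gripper=[0.15, 0.15])

```text
t: 9.4
position: [0.5795, -0.0944, 0.0526]
tool_rot: [0.543, 0.452, 0.543, -0.453]
contact_force: [-0.6, -0.8, 0.5]
finger_gap: 0.423
```

>>> arm_command(rotation=[[0, 0, 0], [0, 0, 0]], slide=[[1, 0, 0], [0, 0, 0]], gripper=[0.15, 0.15])

```text
t: 9.6
position: [0.5796, -0.0944, 0.0516]
tool_rot: [0.543, 0.452, 0.543, -0.453]
contact_force: [1.0, 0.8, -0.1]
finger_gap: 0.426
```

>>> arm_command(rotation=[[0, 0, 0], [0, 0, 0]], slide=[[1, 0, 0], [0, 0, 0]], gripper=[0.15, 0.15])

```text
t: 9.8
position: [0.5795, -0.0944, 0.0506]
tool_rot: [0.543, 0.452, 0.543, -0.453]
contact_force: [-0.5, 0.9, 0.7]
finger_gap: 0.424
```

```bash
python3 shot.py f; python3 - <<'E'
from plan import *
s,r=axes();M=r.as_matrix();p=s["position"];print(s["contact_force"],p)
f=lambda n:cv2.resize(cv2.imread(n)[190:225,225:265],None,fx=10,fy=10,interpolation=cv2.INTER_CUBIC)
a=f("pics/scene_f.png");b=a.copy()
for e in(.0,.011):
  for y0,y1 in((.018,.0325),(-.018,-.0325)):
    P=[p+M@np.array([e,y,z]) for y,z in((y0,-.011),(y1,-.011),(y1,.011),(y0,.011))]
    q=(proj("scene",P)-[225,190]+.5)*10
    cv2.polylines(b,[np.round(q).astype(np.int32)],True,(0,0,255) if e else (0,255,0),1)
cv2.imwrite("pics/fz.png",np.vstack([np.hstack([f("pics/scene_d.png"),f("pics/scene_e.png")])[:290],np.hstack([a,b])[:290]]))
T=cv2.imread("pics/top_f.png")[150:210,200:290];cv2.imwrite("pics/ft.png",cv2.resize(T,None,fx=8,fy=8,interpolation=cv2.INTER_CUBIC))
E
```

```text
[-0.98602654  0.08413587  0.08420657] [ 0.57960055 -0.09441801  0.05068151]
```

View pics/fz.png

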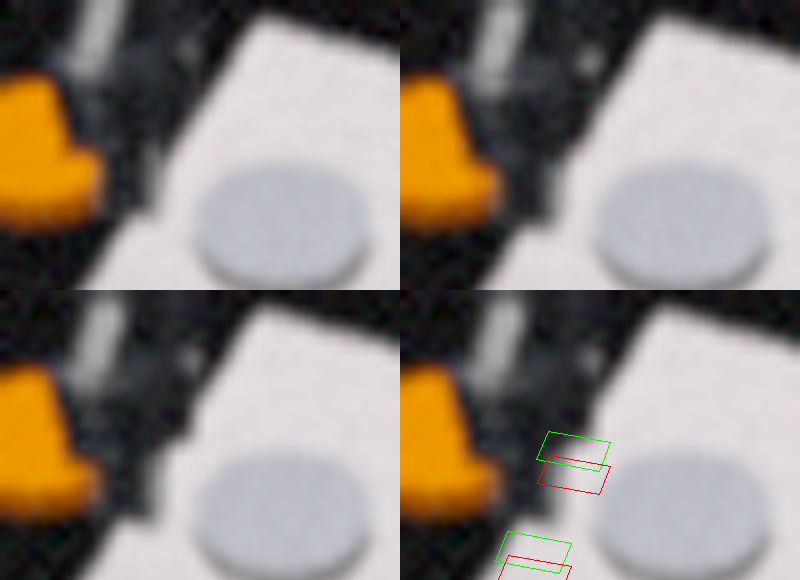

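View pics/ft.png

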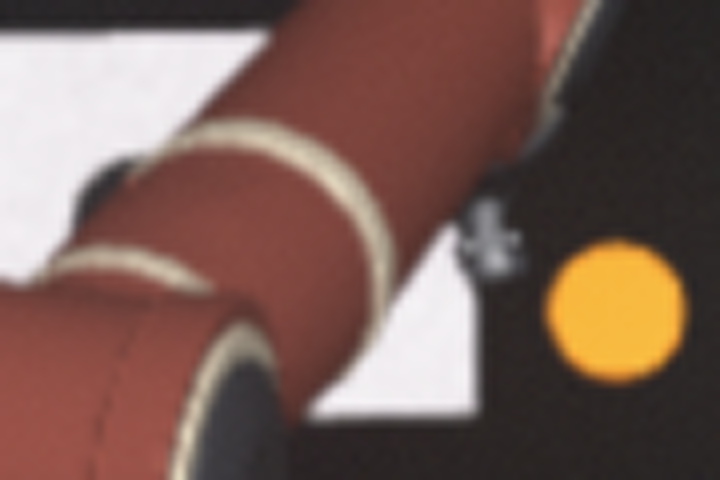

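Both fingertips occlude the deck edge and are still above it, because the pads sit farther back when partly open. I'll keep feeling down.

>>> arm_command(rotation=[[0, 0, 0], [0, 0, 0]], slide=[[1, 0, 0], [0, 0, 0]], gripper=[0.15, 0.15])

```text
t: 10.1
position: [0.5795, -0.0944, 0.0496]
tool_rot: [0.543, 0.452, 0.543, -0.453]
contact_force: [-0.2, 0.2, -1.2]
finger_gap: 0.424
```

>>> arm_command(rotation=[[0, 0, 0], [0, 0, 0]], slide=[[1, 0, 0], [0, 0, 0]], gripper=[0.15, 0.15])

```text
t: 10.3
position: [0.5795, -0.0944, 0.0486]
tool_rot: [0.543, 0.452, 0.543, -0.453]
contact_force: [0.2, -0.5, 0.7]
finger_gap: 0.425
```

>>> arm_command(rotation=[[0, 0, 0], [0, 0, 0]], slide=[[1, 0, 0], [0, 0, 0]], gripper=[0.15, 0.15])

```text
t: 10.5
position: [0.5795, -0.0944, 0.0476]
tool_rot: [0.543, 0.452, 0.543, -0.453]
contact_force: [0.1, -0.1, 0.0]
finger_gap: 0.425
```

```bash
python3 shot.py g; python3 - <<'E'
from plan import *
s,r=axes();M=r.as_matrix();p=s["position"];print(p,s["contact_force"],s["wrist_torque"])
for h in(0,.02,.06,.1,.15): print(h,proj("top",p+M@[-h,0,0]).round(1),proj("scene",p+M@[-h,0,0]).round(1))
for n,(x0,y0,w,hh),k in(("scene",(205,150,80,75),8),("top",(240,160,50,50),10)):
    a=cv2.imread(f"pics/{n}_g.png")[y0:y0+hh,x0:x0+w];a=cv2.resize(a,None,fx=k,fy=k,interpolation=cv2.INTER_CUBIC)
    for h in(0,.02,.06,.1,.15):
        q=(proj(n,p+M@[-h,0,0])[0]-[x0,y0]+.5)*k;cv2.circle(a,tuple(int(v) for v in q),3,(0,0,255),-1)
    cx=[]
    cv2.imwrite(f"pics/g_{n}.png",a)
E
```

```text
[ 0.57958289 -0.09440689  0.04765293] [-0.10295381 -0.27810041 -0.22024442] [ 0.0121659   0.0157056  -0.01196194]
0 [[257.4 171.5]] [[239.9 211.2]]
0.02 [[257.5 170.2]] [[239.8 206.9]]
0.06 [[257.7 167.6]] [[239.5 198. ]]
0.1 [[258.  164.9]] [[239.3 188.7]]
0.15 [[258.3 161.2]] [[239.  176.7]]
```

View pics/g_scene.png

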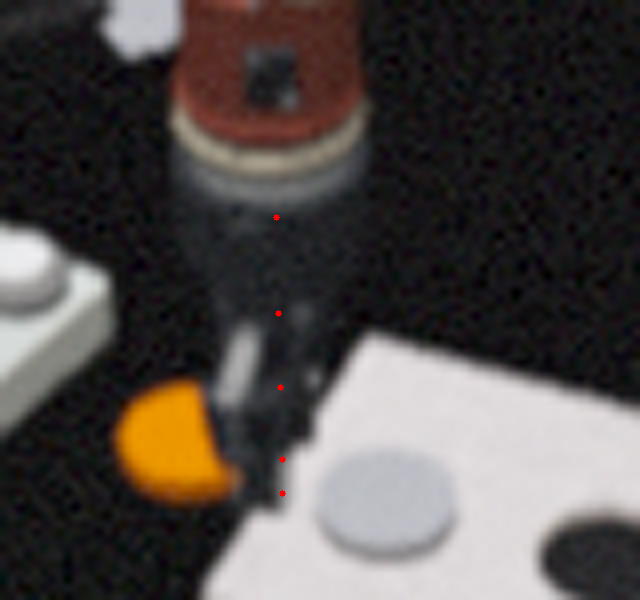

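View pics/g_top.png

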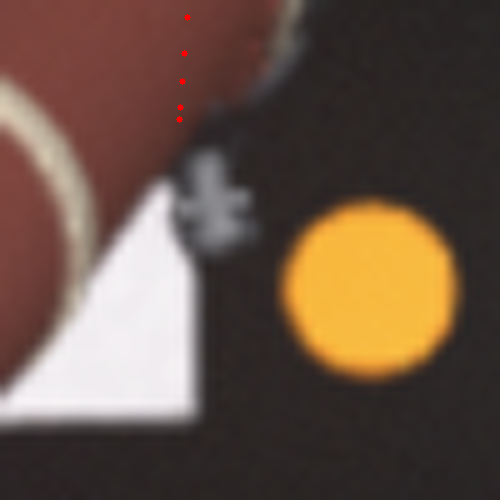

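```bash
python3 - <<'E'
from plan import *
s,r=axes();M=r.as_matrix();p=s["position"]
for nm,uv in(("near",(285,510)),("nearL",(245,510)),("far",(313,438)),("deck far -y corner",(370,335))):
    q=np.array(uv)/8-.5+[205,150]
    for z in(.045,.05,.055,.06): print(nm,z,at("scene",q,z).round(4))
sz=lambda u,v:(np.array([u,v])+.5)/4.4-.5+165
for n,c in(("far,-y",(381,117)),("far,+y",(733,218)),("near,+y",(662,390)),("near,-y",(289,268))): print(n,at("scene",sz(*c),.05).round(4))
print("exp",[(p+M@np.array([0,y,z])).round(4) for y in(.018,.0325,-.018,-.0325) for z in (-.011,)])
E
```

```text
near 0.045 [ 0.5856 -0.0905  0.045 ]
near 0.05 [ 0.5902 -0.0882  0.05  ]
near 0.055 [ 0.5948 -0.0858  0.055 ]
near 0.06 [ 0.5994 -0.0835  0.06  ]
nearL 0.045 [ 0.5927 -0.1057  0.045 ]
nearL 0.05 [ 0.5972 -0.1033  0.05  ]
nearL 0.055 [ 0.6018 -0.1009  0.055 ]
nearL 0.06 [ 0.6063 -0.0985  0.06  ]
far 0.045 [ 0.5407 -0.0991  0.045 ]
far 0.05 [ 0.5455 -0.0967  0.05  ]
far 0.055 [ 0.5503 -0.0943  0.055 ]
far 0.06 [ 0.5552 -0.0919  0.06  ]
deck far -y corner 0.045 [ 0.4696 -0.1052  0.045 ]
deck far -y corner 0.05 [ 0.4748 -0.1027  0.05  ]
deck far -y corner 0.055 [ 0.4799 -0.1003  0.055 ]
deck far -y corner 0.06 [ 0.4851 -0.0979  0.06  ]
far,-y [ 0.4732 -0.1017  0.05  ]
far,+y [0.4663 0.1889 0.05  ]
near,+y [0.6509 0.1943 0.05  ]
near,-y [ 0.6548 -0.0921  0.05  ]
exp [array([ 0.5953, -0.0803,  0.0477]), array([ 0.6096, -0.0777,  0.0476]), array([ 0.5599, -0.0868,  0.0477]), array([ 0.5456, -0.0895,  0.0477])]
```

>>> arm_command(rotation=[[0, 0, 0], [0, 0, 0]], slide=[[1, 0, 0], [0, 0, 0]], gripper=[0.15, 0.15])

```text
t: 10.8
position: [0.5795, -0.0944, 0.0466]
tool_rot: [0.543, 0.452, 0.543, -0.453]
contact_force: [0.0, 0.2, 0.1]
finger_gap: 0.429
```

>>> arm_command(rotation=[[0, 0, 0], [0, 0, 0]], slide=[[1, 0, 0], [0, 0, 0]], gripper=[0.15, 0.15])

```text
t: 11.0
position: [0.5795, -0.0944, 0.0456]
tool_rot: [0.543, 0.452, 0.543, -0.453]
contact_force: [0.2, -0.4, -0.3]
finger_gap: 0.424
```

>>> arm_command(rotation=[[0, 0, 0], [0, 0, 0]], slide=[[1, 0, 0], [0, 0, 0]], gripper=[0.15, 0.15])

```text
t: 11.2
position: [0.5795, -0.0944, 0.0446]
tool_rot: [0.543, 0.452, 0.543, -0.453]
contact_force: [0.1, -0.1, 0.1]
finger_gap: 0.426
```

```bash
python3 shot.py h; python3 - <<'E'
from plan import *
f=lambda n:cv2.resize(cv2.imread(n)[180:225,220:255],None,fx=10,fy=10,interpolation=cv2.INTER_CUBIC)
cv2.imwrite("pics/hz.png",np.hstack([f("pics/scene_d.png"),f("pics/scene_h.png")]))
E
```

```text
(no output)
```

View pics/hz.png

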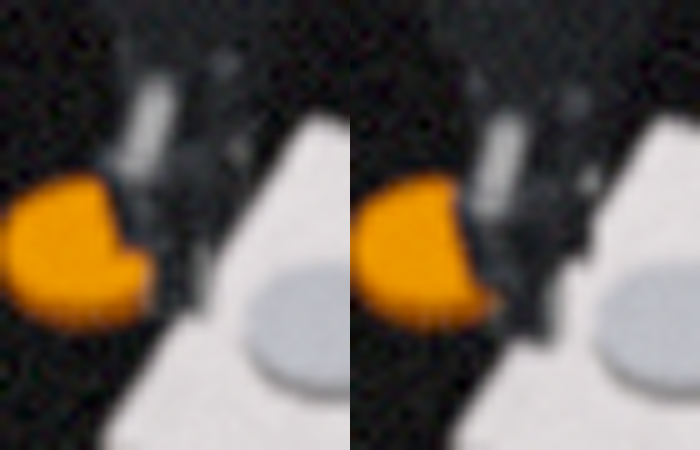

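>>> arm_command(rotation=[[0, 0, 0], [0, 0, 0]], slide=[[1, 0, 0], [0, 0, 0]], gripper=[0.15, 0.15])

```text
t: 11.5
position: [0.5796, -0.0944, 0.0436]
tool_rot: [0.543, 0.452, 0.543, -0.453]
contact_force: [-0.1, 0.2, 0.1]
finger_gap: 0.424
```

>>> arm_command(rotation=[[0, 0, 0], [0, 0, 0]], slide=[[1, 0, 0], [0, 0, 0]], gripper=[0.15, 0.15])

```text
t: 11.7
position: [0.5795, -0.0944, 0.0426]
tool_rot: [0.543, 0.452, 0.543, -0.453]
contact_force: [0.3, -0.4, 0.4]
finger_gap: 0.427
```

>>> arm_command(rotation=[[0, 0, 0], [0, 0, 0]], slide=[[1, 0, 0], [0, 0, 0]], gripper=[0.15, 0.15])

```text
t: 11.9
position: [0.5795, -0.0944, 0.0416]
tool_rot: [0.543, 0.452, 0.543, -0.453]
contact_force: [0.5, -0.6, 0.1]
finger_gap: 0.424
```

>>> arm_command(rotation=[[0, 0, 0], [0, 0, 0]], slide=[[1, 0, 0], [0, 0, 0]], gripper=[0.15, 0.15])

```text
t: 12.1
position: [0.5795, -0.0944, 0.0406]
tool_rot: [0.543, 0.452, 0.543, -0.453]
contact_force: [-1.0, -0.3, -0.3]
finger_gap: 0.418
```

```bash
python3 shot.py i; python3 - <<'E'
from plan import *
s,r=axes();print(s["position"],s["contact_force"],s["wrist_torque"],s["finger_gap"])
f=lambda n:cv2.resize(cv2.imread(n)[180:225,220:255],None,fx=10,fy=10,interpolation=cv2.INTER_CUBIC)
cv2.imwrite("pics/iz.png",np.hstack([f("pics/scene_h.png"),f("pics/scene_i.png")]))
E
```

```text
[ 0.5796034  -0.09445139  0.04065781] [-0.52739797 -0.28801154  0.22536678] [-0.01123046  0.02699762 -0.03713989] 0.42716337530295473
```

View pics/iz.png

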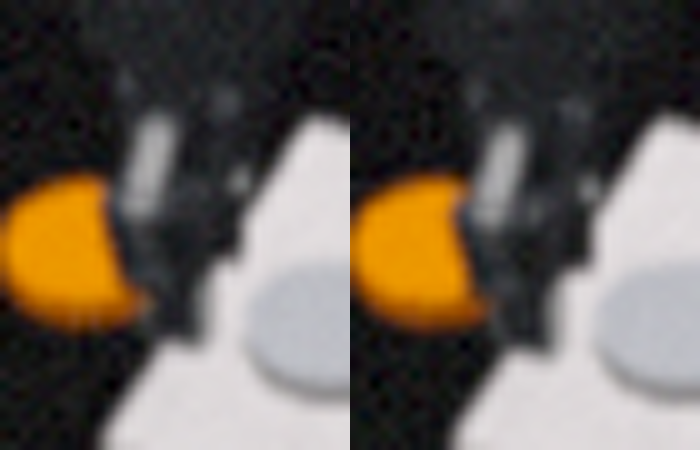

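```bash
python3 - <<'E'
from plan import *
def draw(fn,n,p,M,x0,y0,w,h,k,out,ys):
    a=cv2.imread(fn)[y0:y0+h,x0:x0+w];a=cv2.resize(a,None,fx=k,fy=k,interpolation=cv2.INTER_CUBIC)
    a=cv2.convertScaleAbs(a,alpha=1.8,beta=20)
    for e,c in((0,(0,255,0)),(.011,(0,0,255))):
        for y in ys:
            q=(proj(n,p+M@np.array([e,y,0]))[0]-[x0,y0]+.5)*k;cv2.circle(a,tuple(int(v) for v in q),3,c,-1)
    cv2.imwrite(out,a)
rot=lambda q:R.from_quat([q[1],q[2],q[3],q[0]]).as_matrix()
draw("pics/scene0.png","scene",np.array([.2004,.6176,.2206]),rot([.6983,.1096,.6985,-.1113]),450,90,62,80,8,"pics/q0.png",(-.0425,0,.0425))
M=rot([.543,.452,.543,-.453])
draw("pics/scene_a.png","scene",np.array([.5792,-.0932,.2213]),M,210,110,60,70,8,"pics/qa.png",(-.018,0,.018))
E
python3 -c "
import cv2,numpy as np
a=cv2.imread('pics/q0.png');b=cv2.imread('pics/qa.png')[:,:300]
h=min(len(a),len(b));cv2.imwrite('pics/q.png',np.hstack([a[:h],b[:h]]))"
```

```text
(no output)
```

View pics/q.png

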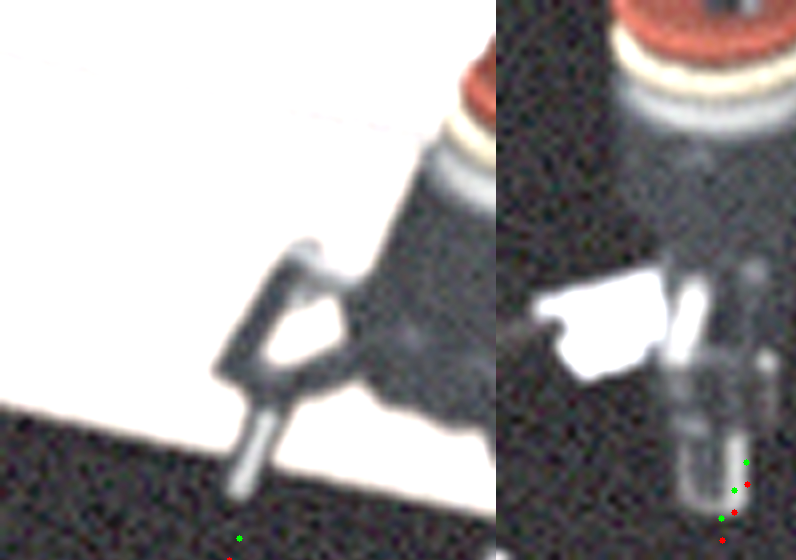

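```bash
python3 - <<'E'
from plan import *
rot=lambda q:R.from_quat([q[1],q[2],q[3],q[0]]).as_matrix();M=rot([.543,.452,.543,-.453])
o=[]
for f,p in(("a",[.5792,-.0932,.2213]),("b",[.5828,-.1014,.0788]),("d",[.5796,-.0944,.0596]),("i",[.5796,-.0944,.0406])):
    p=np.array(p);c=proj("scene",p)[0];k=8;x0,y0=(np.round(c)-[12,32]).astype(int)
    a=cv2.imread(f"pics/scene_{f}.png")[y0:y0+45,x0:x0+24];a=cv2.convertScaleAbs(cv2.resize(a,None,fx=k,fy=k,interpolation=cv2.INTER_CUBIC),alpha=2.,beta=20)
    for y in(-.018,0,.018):
        q=(proj("scene",p+M@np.array([0,y,0]))[0]-[x0,y0]+.5)*k;cv2.circle(a,tuple(int(v) for v in q),3,(0,255,0),-1)
    o.append(a)
cv2.imwrite("pics/cmp.png",np.hstack(o))
E
```

```text
(no output)
```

View pics/cmp.png

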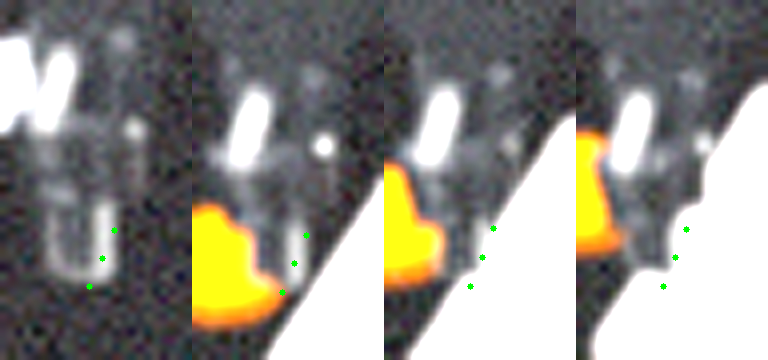

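```bash
python3 - <<'E'
from plan import *
sz=lambda c:(np.array(c)+.5)/4.4-.5+165
tz=lambda c:(np.array(c)+.5)/4.4-.5+np.array([165,140])
for n,a,b in(("far-y",(381,117),(415,272)),("far+y",(733,218),(47,278)),("near+y",(664,386),(48,66)),("near-y",(289,265),(412,60)),
  ("knobtop",(645,225),(97,160)),("orange",(281,172),(493,215))): print(n,tri(sz(a),tz(b)))
print(proj("top",[.18,0,0]))
E
python3 - <<'E'
import cv2,numpy as np
a=cv2.imread('pics/scene0.png')[185:265,225:340];cv2.imwrite('pics/m.png',cv2.resize(a,None,fx=6.9,fy=6.9,interpolation=cv2.INTER_CUBIC))
E
```

```text
far-y (array([ 0.47285238, -0.1012418 ,  0.04977327]), np.float64(0.0011190343026839264))
far+y (array([0.46442338, 0.1888714 , 0.04831071]), np.float64(0.0005873549722719203))
near+y (array([0.63888025, 0.19530028, 0.04199772]), np.float64(0.005119339190024075))
near-y (array([ 0.64683676, -0.09657543,  0.04382703]), np.float64(0.0004108939808282074))
knobtop (array([0.54984157, 0.14409734, 0.09843804]), np.float64(0.0026032793445407445))
orange (array([ 0.52645301, -0.16551417,  0.0094711 ]), np.float64(0.0011805046282304243))
[[228.75712623 286.7449775 ]]
```

View pics/m.png

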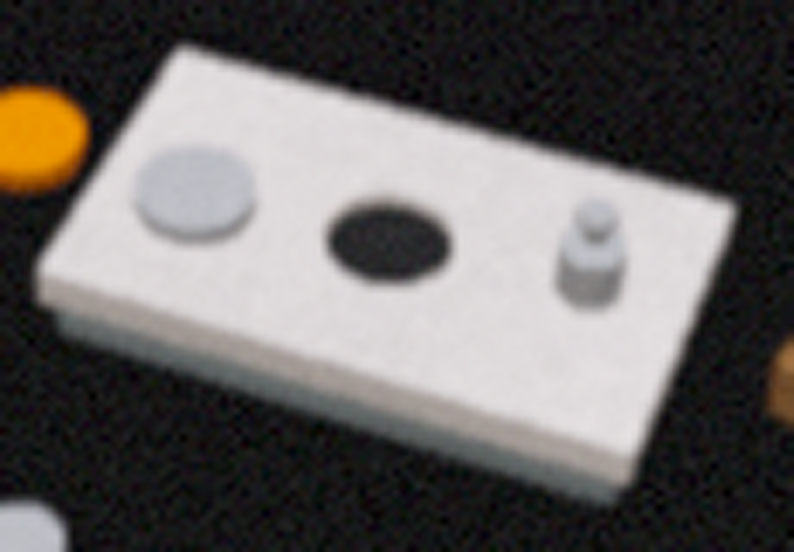

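The bright pad rim blends into the white deck, so the tips read slightly higher than they are. They should be just about at the deck, so I'll continue carefully.

>>> arm_command(rotation=[[0, 0, 0], [0, 0, 0]], slide=[[1, 0, 0], [0, 0, 0]], gripper=[0.15, 0.15])

```text
t: 12.4
position: [0.5796, -0.0944, 0.0396]
tool_rot: [0.543, 0.452, 0.543, -0.453]
contact_force: [-0.3, -0.9, -0.4]
finger_gap: 0.424
```

>>> arm_command(rotation=[[0, 0, 0], [0, 0, 0]], slide=[[1, 0, 0], [0, 0, 0]], gripper=[0.15, 0.15])

```text
t: 12.6
position: [0.5797, -0.0944, 0.0395]
tool_rot: [0.543, 0.453, 0.543, -0.452]
contact_force: [-2.0, 0.9, 4.2]
finger_gap: 0.424
```

Contact at TCP z = 0.0395 with 4 N upward, so that's the deck level for these tips. I'll lift 4 mm and start a slow push.

>>> arm_command(rotation=[[0, 0, 0], [0, 0, 0], [0, 0, 0], [0, 0, 0], [0, 0, 0], [0, 0, 0], [0, 0, 0], [0, 0, 0], [0, 0, 0], [0, 0, 0], [0, 0, 0]], slide=[[-2, 0, 0], [-2, 0, 0], [0, 0, -2], [0, 0, -3], [0, 0, -3], [0, 0, -3], [0, 0, -3], [0, 0, -3], [0, 0, -3], [0, 0, -2], [0, 0, 0]], gripper=[0.15, 0.15, 0.15, 0.15, 0.15, 0.15, 0.15, 0.15, 0.15, 0.15, 0.15])

```text
t: 13.7
position: [0.5756, -0.0722, 0.0427]
tool_rot: [0.543, 0.452, 0.544, -0.452]
contact_force: [0.5, -0.2, 0.8]
finger_gap: 0.43
```

```bash
cat > v.py <<'E'
import sys;from plan import *
t=sys.argv[1]
im=robot.get_image("scene")[:,:,::-1].copy();cv2.imwrite(f"pics/s_{t}.png",im)
a=cv2.resize(im[175:255,215:330],None,fx=6.9,fy=6.9,interpolation=cv2.INTER_CUBIC);cv2.imwrite(f"pics/v_{t}.png",a)
u=np.array([-.178,.984]);rec=np.array([.555,.0465]);goal([*(rec-.035*u),.0425],-u)
E
python3 v.py 1
```

```text
t 13.75 pos [ 0.5755 -0.0724  0.0427] F [0.15 0.14 0.01] gap 0.423 j [-0.1   0.75  0.31  1.81 -0.36  0.63  0.6 ]
rotvec deg [ 0.19 -0.03  0.02] slide mm now-frame [  0.2   1.2 -85.6] after-rot frame [  0.2   0.9 -85.6]
```

View pics/v_1.png

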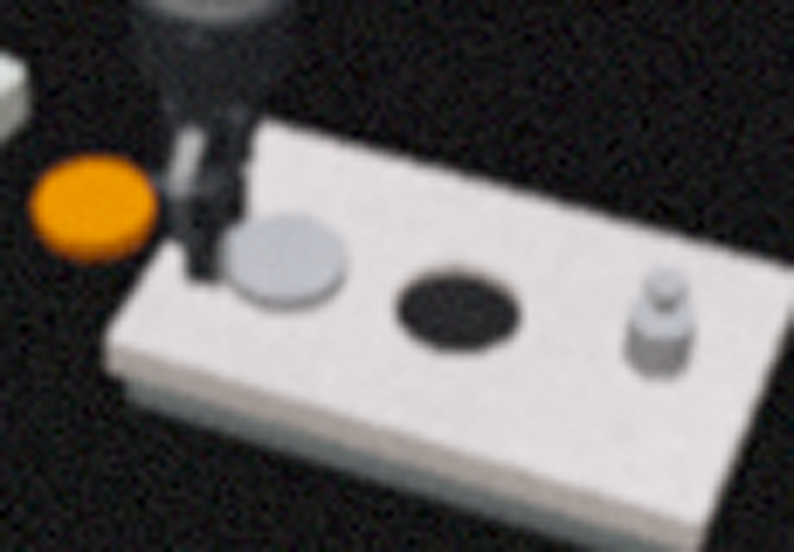

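The disc, now at about (256,213) in the scene view, is being pushed and sits between the two fingertips. I'll continue.

>>> arm_command(rotation=[[0, 0, 0], [0, 0, 0], [0, 0, 0], [0, 0, 0], [0, 0, 0], [0, 0, 0], [0, 0, 0], [0, 0, 0], [0, 0, 0], [0, 0, 0], [0, 0, 0], [0, 0, 0], [0, 0, 0], [0, 0, 0], [0, 0, 0], [0, 0, 0], [0, 0, 0], [0, 0, 0]], slide=[[0, 0, -2], [0, 0, -3], [0, 0, -3], [0, 0, -3], [0, 0, -3], [0, 0, -3], [0, 0, -3], [0, 0, -3], [0, 0, -3], [0, 0, -3], [0, 0, -3], [0, 0, -3], [0, 0, -3], [0, 0, -3], [0, 0, -3], [0, 0, -3], [0, 0, -2], [0, 0, 0]], gripper=[0.15, 0.15, 0.15, 0.15, 0.15, 0.15, 0.15, 0.15, 0.15, 0.15, 0.15, 0.15, 0.15, 0.15, 0.15, 0.15, 0.15, 0.15])

```text
t: 15.55
position: [0.5667, -0.0239, 0.0427]
tool_rot: [0.543, 0.452, 0.544, -0.452]
contact_force: [0.0, -0.8, -0.2]
finger_gap: 0.422
```

```bash
python3 v.py 2
```

```text
t 15.6 pos [ 0.5666 -0.024   0.0426] F [0.17 0.1  0.12] gap 0.421 j [-0.19  0.74  0.32  1.85 -0.37  0.61  0.54]
rotvec deg [ 0.19 -0.04  0.02] slide mm now-frame [  0.1   1.2 -36.4] after-rot frame [  0.1   1.1 -36.4]
```

View pics/v_2.png

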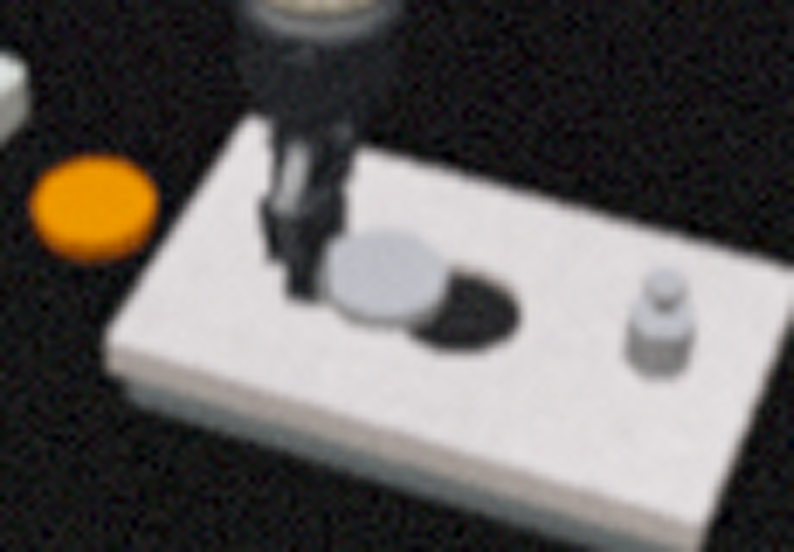

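```bash
python3 - <<'E'
from plan import *
f=lambda c:(np.array(c)+.5)/6.9-.5+[215,175]
u=np.array([-.178,.984]);v=np.array([.984,.178])
for n,c,z in(("mouth",(458,309),.05),("disc",(387,272),.062),("disc1",(284,255),.062)):
    p=at("scene",f(c),z);print(n,p.round(4),"along",(p[:2]@u).round(4),"lat",(p[:2]@v).round(4))
# predicted mouth & disc at expected
for n,c,z,x0 in(("rec",(.555,.0465),.05,.032),):
    a=np.linspace(0,6.28,60);P=np.c_[c[0]+x0*np.cos(a),c[1]+x0*np.sin(a),0*a+z];q=(proj("scene",P)-[215,175]+.5)*6.9;print(q.min(0),q.max(0))
s,_=axes();p=s["position"][:2];print("tcp along",p@u,"lat",p@v)
E
```

```text
mouth [0.5595 0.0462 0.05  ] along -0.0541 lat 0.5588
disc [0.562  0.0101 0.062 ] along -0.0901 lat 0.5548
disc1 [ 0.5721 -0.0393  0.062 ] along -0.1405 lat 0.5559
[395.59841435 257.08433185] [529.80548569 351.76484799]
tcp along -0.12443024407577676 lat 0.5532977059347758
```

The disc now overlaps the recess rim, 36 mm short. It sits slightly to the -x side, by 1 mm from the top view and 4 mm from the scene view. I'll shift 2 mm in tool +y while pushing.

>>> arm_command(rotation=[[0, 0, 0], [0, 0, 0], [0, 0, 0], [0, 0, 0], [0, 0, 0], [0, 0, 0], [0, 0, 0], [0, 0, 0], [0, 0, 0], [0, 0, 0]], slide=[[0, 0.2, -2], [0, 0.2, -2], [0, 0.3, -2], [0, 0.3, -2], [0, 0.3, -2], [0, 0.3, -2], [0, 0.2, -2], [0, 0.2, -2], [0, 0, -2], [0, 0, 0]], gripper=[0.15, 0.15, 0.15, 0.15, 0.15, 0.15, 0.15, 0.15, 0.15, 0.15])

```text
t: 16.6
position: [0.5655, -0.006, 0.0427]
tool_rot: [0.543, 0.452, 0.544, -0.452]
contact_force: [-0.3, -0.8, 0.3]
finger_gap: 0.426
```

```bash
python3 v.py 3
```

```text
t 16.65 pos [ 0.5655 -0.006   0.0427] F [ 1.35 -0.73  0.2 ] gap 0.426 j [-0.23  0.74  0.32  1.85 -0.38  0.61  0.51]
rotvec deg [ 0.19 -0.03 -0.  ] slide mm now-frame [  0.2  -0.9 -18.6] after-rot frame [  0.2  -1.  -18.6]
```

View pics/v_3.png

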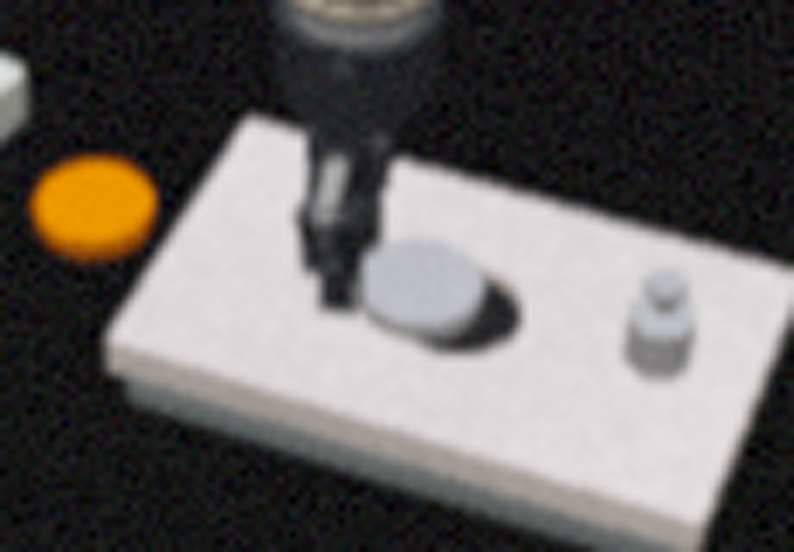

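The disc has tipped into the recess as expected. I'll continue gently.

>>> arm_command(rotation=[[0, 0, 0], [0, 0, 0], [0, 0, 0], [0, 0, 0], [0, 0, 0], [0, 0, 0], [0, 0, 0], [0, 0, 0]], slide=[[0, 0, -2], [0, 0, -2], [0, 0, -2], [0, 0, -2], [0, 0, -2], [0, 0, -2], [0, 0, -2], [0, 0, 0]], gripper=[0.15, 0.15, 0.15, 0.15, 0.15, 0.15, 0.15, 0.15])

```text
t: 17.45
position: [0.5626, 0.0085, 0.0424]
tool_rot: [0.543, 0.452, 0.544, -0.452]
contact_force: [0.8, -0.8, -0.5]
finger_gap: 0.427
```

```bash
python3 v.py 4
```

```text
t 17.5 pos [0.5626 0.0083 0.0424] F [ 0.01  0.19 -0.08] gap 0.421 j [-0.25  0.74  0.32  1.86 -0.38  0.6   0.49]
rotvec deg [ 0.22 -0.07  0.05] slide mm now-frame [-0.1 -0.6 -4. ] after-rot frame [-0.1 -0.7 -4. ]
```

View pics/v_4.png

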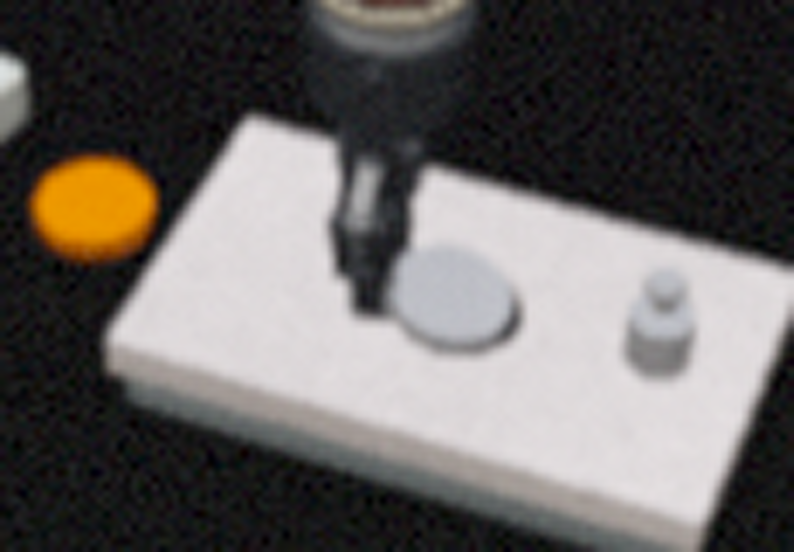

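Nearly in, still tilted, with about 4 mm left.

>>> arm_command(rotation=[[0, 0, 0], [0, 0, 0], [0, 0, 0], [0, 0, 0], [0, 0, 0]], slide=[[0, 0, -1], [0, 0, -1], [0, 0, -1], [0, 0, -1], [0, 0, 0]], gripper=[0.15, 0.15, 0.15, 0.15, 0.15])

```text
t: 18.0
position: [0.5623, 0.0114, 0.0427]
tool_rot: [0.543, 0.452, 0.543, -0.452]
contact_force: [0.7, 0.1, -0.6]
finger_gap: 0.422
```

```bash
python3 v.py 5
```

```text
t 18.05 pos [0.5622 0.0113 0.0427] F [ 0.7  -0.27 -1.13] gap 0.429 j [-0.26  0.74  0.32  1.86 -0.38  0.6   0.48]
rotvec deg [ 0.18 -0.    0.  ] slide mm now-frame [ 0.2 -0.9 -0.9] after-rot frame [ 0.2 -0.9 -0.9]
```

View pics/v_5.png

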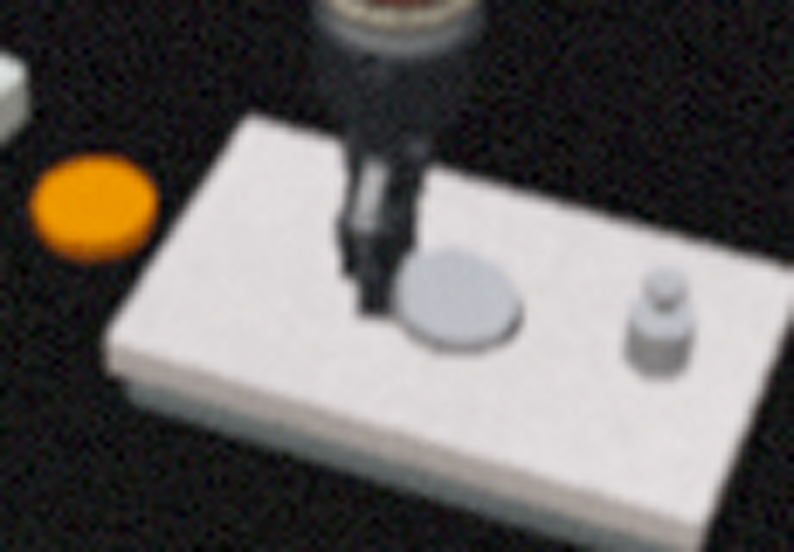

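>>> arm_command(rotation=[[0, 0, 0], [0, 0, 0], [0, 0, 0]], slide=[[0, 0, -1], [0, 0, -1], [0, 0, 0]], gripper=[0.15, 0.15, 0.15])

```text
t: 18.35
position: [0.5616, 0.0137, 0.0426]
tool_rot: [0.543, 0.452, 0.544, -0.452]
contact_force: [-0.1, -1.0, 0.0]
finger_gap: 0.429
```

```bash
python3 v.py 6
```

```text
t 18.4 pos [0.5617 0.0136 0.0427] F [-0.8   0.28  0.45] gap 0.426 j [-0.26  0.74  0.32  1.86 -0.38  0.6   0.48]
rotvec deg [ 0.2  -0.03  0.03] slide mm now-frame [ 0.2 -0.7  1.4] after-rot frame [ 0.2 -0.7  1.4]
```

View pics/v_6.png

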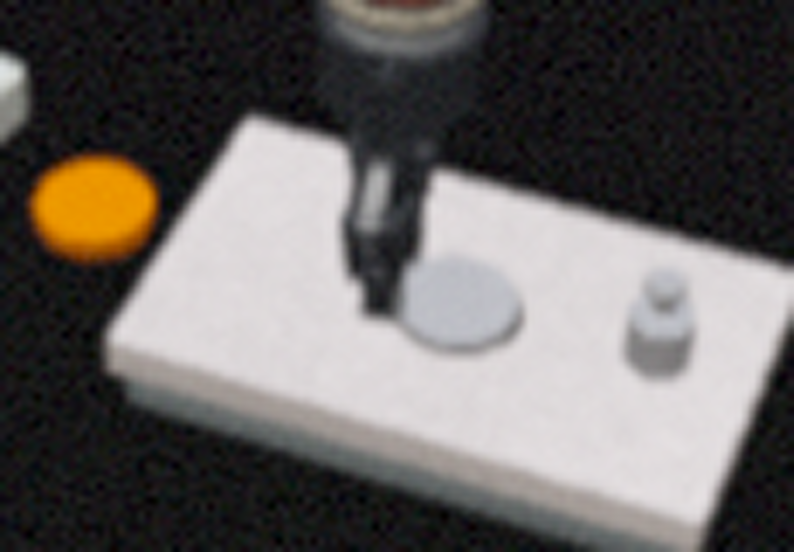

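It appears to have dropped flat. I'll back off to clear it, then rise and look.

>>> arm_command(rotation=[[0, 0, 0], [0, 0, 0], [0, 0, 0], [0, 0, 0], [0, 0, 0], [0, 0, 0]], slide=[[0, 0, 2], [0, 0, 4], [0, 0, 10], [0, 0, 15], [-20, 0, 20], [0, 0, 0]], gripper=[0.15, 0.15, 0.15, 0.15, 0.15, 0.15])

```text
t: 19.0
position: [0.5734, -0.0435, 0.065]
tool_rot: [0.544, 0.455, 0.539, -0.454]
contact_force: [-0.4, -1.1, 0.2]
finger_gap: 0.425
```

```bash
python3 v.py 7; python3 - <<'E'
from plan import *
a=cv2.imread("pics/s_7.png")[200:235,262:302];a=cv2.resize(a,None,fx=14,fy=14,interpolation=cv2.INTER_CUBIC);b=a.copy()
t=np.linspace(0,6.28,60)
for c,rr,z in(((.555,.0465),.03,.054),((.555,.0465),.032,.05)):
    q=(proj("scene",np.c_[c[0]+rr*np.cos(t),c[1]+rr*np.sin(t),0*t+z])-[262,200]+.5)*14
    cv2.polylines(b,[q.astype(np.int32)],True,(0,0,255),1)
cv2.imwrite("pics/v7z.png",np.vstack([a])); cv2.imwrite("pics/v7o.png",b)
E
```

```text
t 19.05 pos [ 0.5723 -0.0405  0.0638] F [ 0.09  0.84 -0.09] gap 0.429 j [-0.18  0.72  0.33  1.82 -0.36  0.66  0.54]
rotvec deg [-0.11  0.15 -0.17] slide mm now-frame [ 21.1  -1.7 -53.7] after-rot frame [ 21.3  -1.5 -53.6]
```

View pics/v_7.png

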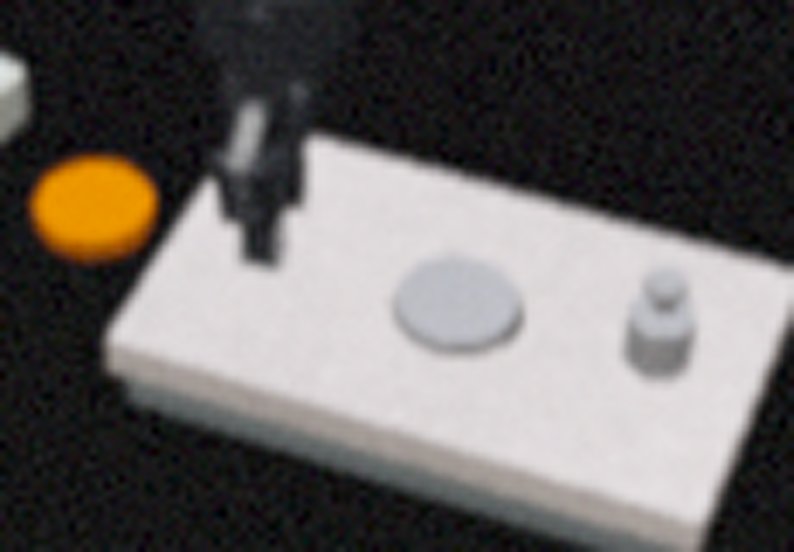

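View pics/v7o.png

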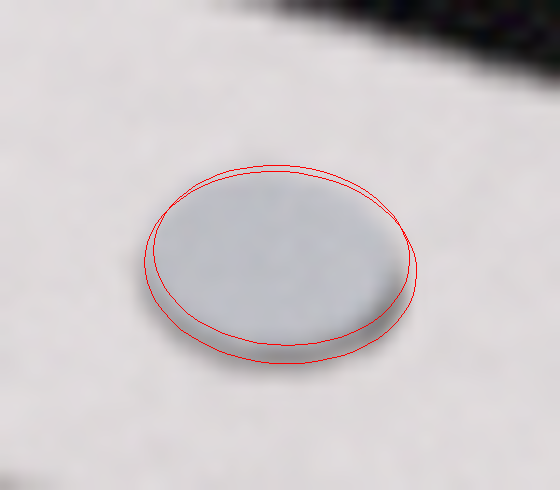

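The disc's outline matches a seated, flat disc standing about 4 mm proud, with an even rim band. Next is the key.

>>> arm_command(rotation=[[0, 0, 0], [0, 0, 0], [0, 0, 0], [0, 0, 0]], slide=[[-30, 0, 0], [-30, 0, 0], [-25, 0, 0], [0, 0, 0]], gripper=[0.15, 1, 1, 1])

```text
t: 19.45
position: [0.5732, -0.0364, 0.1504]
tool_rot: [0.545, 0.454, 0.542, -0.451]
contact_force: [0.4, 0.7, -0.3]
finger_gap: 0.002
```

```bash
python3 - <<'E'
from plan import *
for z in(.05,.055,.06): print(at("top",(306.4,195.0),z),at("scene",(206.9,181.9),z))
u=np.array([-.178,.984]);k=at("top",(306.4,195.0),.056);goal([k[0]+.001,k[1],.1],-u)
E
```

```text
[ 0.49739368 -0.26614822  0.05      ] [ 0.49443488 -0.26886144  0.05      ]
[ 0.49659845 -0.26542693  0.055     ] [ 0.49951011 -0.26561816  0.055     ]
[ 0.49580322 -0.26470563  0.06      ] [ 0.50458533 -0.26237488  0.06      ]
t 19.45 pos [ 0.5732 -0.0364  0.1504] F [ 0.42  0.71 -0.32] gap 0.002 j [-0.22  0.6   0.39  1.75 -0.3   0.84  0.49]
rotvec deg [ 0.24  0.04 -0.36] slide mm now-frame [  49.8 -116.5  211.2] after-rot frame [  50.4 -115.3  211.7]
```

>>> arm_command(rotation=[[0, 0, 0], [0, 0, 0], [0, 0, 0], [0, 0, 0], [0, 0, 0], [0, 0, 0], [0, 0, 0], [0, 0, 0], [0, 0, 0]], slide=[[0, -10, 18], [0, -20, 36], [0, -20, 36], [0, -20, 36], [0, -20, 36], [0, -17, 32], [0, -9, 17], [0, 0, 0], [0, 0, 0]], gripper=[1, 1, 1, 1, 1, 1, 1, 1, 1])

```text
t: 20.35
position: [0.495, -0.2639, 0.1465]
tool_rot: [0.542, 0.453, 0.544, -0.452]
contact_force: [1.1, 0.0, -0.5]
finger_gap: 0.0
```

```bash
python3 - <<'E'
from plan import *
u=np.array([-.178,.984]);goal([.4973,-.2653,.085],-u)
s,r=axes();M=r.as_matrix();p=s["position"]
im=robot.get_image("scene")[:,:,::-1];t=robot.get_image("top")[:,:,::-1];cv2.imwrite("pics/s_k1.png",im);cv2.imwrite("pics/t_k1.png",t)
a=cv2.resize(im[130:210,160:260],None,fx=5,fy=5,interpolation=cv2.INTER_CUBIC)
q=(proj("scene",p)[0]-[160,130]+.5)*5;cv2.circle(a,tuple(int(v) for v in q),3,(0,255,0),-1)
cv2.imwrite("pics/k1.png",np.vstack([a,cv2.resize(t[150:220,195:345],(500,233),interpolation=cv2.INTER_CUBIC)])[:600])
E
```

```text
t 20.35 pos [ 0.495  -0.2639  0.1465] F [ 1.14  0.04 -0.5 ] gap 0.0 j [ 0.21  0.59  0.37  1.78 -0.28  0.83  0.91]
rotvec deg [ 0.2  -0.16  0.07] slide mm now-frame [61.4  2.1  1.9] after-rot frame [61.5  2.   1.8]
```

View pics/k1.png

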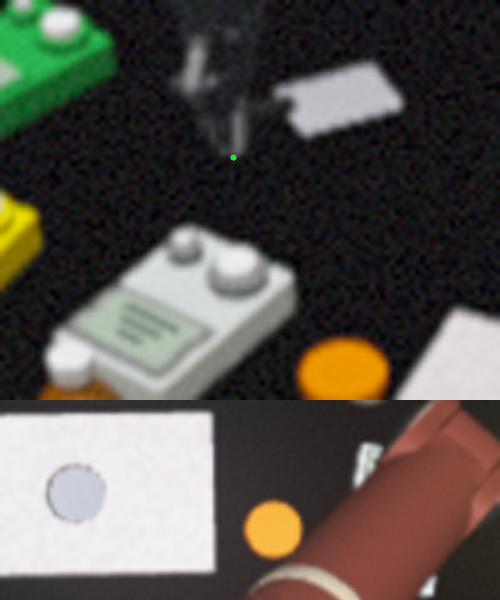

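The top view shows the disc concentric in the recess. The closed tips are over the large key, and I'm descending.

>>> arm_command(rotation=[[0, 0, 0], [0, 0, 0], [0, 0, 0], [0, 0, 0], [0, 0, 0], [0, 0, 0]], slide=[[20, 1, 1], [25, 1, 0], [15, 0, 0], [9, 0, 0], [4, 0, 0], [0, 0, 0]], gripper=[1, 1, 1, 1, 1, 1])

```text
t: 21.05
position: [0.4977, -0.2654, 0.0745]
tool_rot: [0.543, 0.452, 0.544, -0.452]
contact_force: [-0.6, -0.2, -0.4]
finger_gap: -0.002
```

>>> arm_command(rotation=[[0, 0, 0], [0, 0, 0], [0, 0, 0]], slide=[[2, 0, 0], [2, 0, 0], [0, 0, 0]], gripper=[1, 1, 1])

```text
t: 21.35
position: [0.4975, -0.2662, 0.071]
tool_rot: [0.543, 0.453, 0.543, -0.452]
contact_force: [-0.5, 0.5, 0.1]
finger_gap: 0.0
```

```bash
python3 - <<'E'
from plan import *
s,r=axes();p=s["position"];print(p,s["contact_force"],s["t"])
im=robot.get_image("scene")[:,:,::-1];cv2.imwrite("pics/s_k2.png",im)
a=cv2.resize(im[150:210,170:240],None,fx=8,fy=8,interpolation=cv2.INTER_CUBIC)
q=(proj("scene",p)[0]-[170,150]+.5)*8;cv2.circle(a,tuple(int(v) for v in q),3,(0,255,0),-1)
cv2.imwrite("pics/k2.png",a)
E
```

```text
[ 0.49745144 -0.2661957   0.07097679] [-0.47709128  0.47861868  0.12983192] 21.35
```

View pics/k2.png

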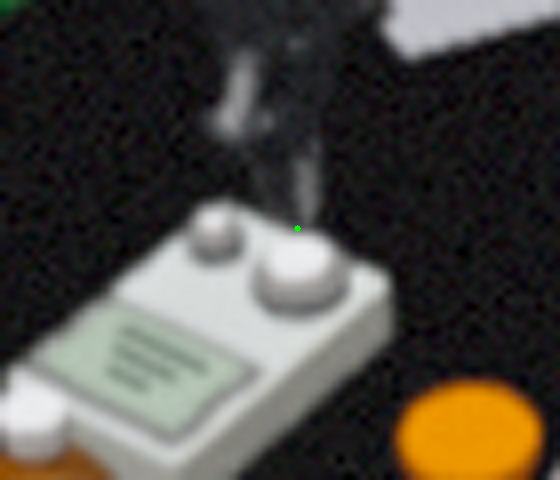

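>>> arm_command(rotation=[[0, 0, 0], [0, 0, 0], [0, 0, 0], [0, 0, 0]], slide=[[2, 0, -2], [2, 0, 0], [1, 0, 0], [0, 0, 0]], gripper=[1, 1, 1, 1])

```text
t: 21.8
position: [0.4968, -0.2641, 0.0655]
tool_rot: [0.543, 0.452, 0.544, -0.453]
contact_force: [-0.5, 0.6, -1.7]
finger_gap: 0.0
```

>>> arm_command(rotation=[[0, 0, 0], [0, 0, 0], [0, 0, 0]], slide=[[1, 0, 0], [1, 0, 0], [0, 0, 0]], gripper=[1, 1, 1])

```text
t: 22.1
position: [0.4969, -0.2642, 0.0636]
tool_rot: [0.543, 0.452, 0.543, -0.453]
contact_force: [0.4, -0.0, -0.5]
finger_gap: 0.001
```

>>> arm_command(rotation=[[0, 0, 0], [0, 0, 0], [0, 0, 0]], slide=[[1, 0, 0], [1, 0, 0], [0, 0, 0]], gripper=[1, 1, 1])

```text
t: 22.4
position: [0.4969, -0.2641, 0.0616]
tool_rot: [0.543, 0.452, 0.543, -0.453]
contact_force: [0.8, -0.8, 0.4]
finger_gap: -0.0
```

>>> arm_command(rotation=[[0, 0, 0], [0, 0, 0], [0, 0, 0]], slide=[[1, 0, 0], [1, 0, 0], [0, 0, 0]], gripper=[1, 1, 1])

```text
t: 22.7
position: [0.4969, -0.2641, 0.0595]
tool_rot: [0.543, 0.452, 0.543, -0.453]
contact_force: [0.7, 0.1, 0.2]
finger_gap: 0.002
```

>>> arm_command(rotation=[[0, 0, 0], [0, 0, 0], [0, 0, 0]], slide=[[1, 0, 0], [1, 0, 0], [0, 0, 0]], gripper=[1, 1, 1])

```text
t: 23.0
position: [0.4969, -0.2641, 0.0575]
tool_rot: [0.543, 0.452, 0.543, -0.453]
contact_force: [-0.3, 0.3, -0.8]
finger_gap: -0.001
```

>>> arm_command(rotation=[[0, 0, 0], [0, 0, 0], [0, 0, 0]], slide=[[1, 0, 0], [1, 0, 0], [0, 0, 0]], gripper=[1, 1, 1])

```text
t: 23.3
position: [0.4969, -0.2641, 0.0556]
tool_rot: [0.543, 0.452, 0.543, -0.453]
contact_force: [-0.7, -0.0, 0.3]
finger_gap: -0.003
```

>>> arm_command(rotation=[[0, 0, 0], [0, 0, 0], [0, 0, 0]], slide=[[1, 0, 0], [1, 0, 0], [0, 0, 0]], gripper=[1, 1, 1])

```text
t: 23.6
position: [0.4969, -0.2641, 0.0535]
tool_rot: [0.543, 0.452, 0.543, -0.453]
contact_force: [0.2, 0.9, 0.4]
finger_gap: 0.004
```

>>> arm_command(rotation=[[0, 0, 0], [0, 0, 0], [0, 0, 0]], slide=[[1, 0, 0], [1, 0, 0], [0, 0, 0]], gripper=[1, 1, 1])

```text
t: 23.9
position: [0.4969, -0.2641, 0.0516]
tool_rot: [0.543, 0.452, 0.543, -0.453]
contact_force: [-0.5, -0.8, -0.5]
finger_gap: -0.001
```

>>> arm_command(rotation=[[0, 0, 0], [0, 0, 0], [0, 0, 0]], slide=[[1, 0, 0], [1, 0, 0], [0, 0, 0]], gripper=[1, 1, 1])

```text
t: 24.2
position: [0.4968, -0.2641, 0.0496]
tool_rot: [0.543, 0.452, 0.543, -0.453]
contact_force: [0.4, 0.8, -0.3]
finger_gap: 0.002
```

```bash
python3 - <<'E'
from plan import *
s,r=axes();p=s["position"];print(p,s["contact_force"],s["t"])
im=robot.get_image("scene")[:,:,::-1];cv2.imwrite("pics/s_k3.png",im)
a=cv2.resize(im[150:210,170:240],None,fx=8,fy=8,interpolation=cv2.INTER_CUBIC)
q=(proj("scene",p)[0]-[170,150]+.5)*8;cv2.circle(a,tuple(int(v) for v in q),3,(0,255,0),-1)
cv2.imwrite("pics/k3.png",a)
E
```

```text
[ 0.49684598 -0.26410593  0.04955025] [ 0.35198063  0.81418588 -0.31318424] 24.2
```

View pics/k3.png

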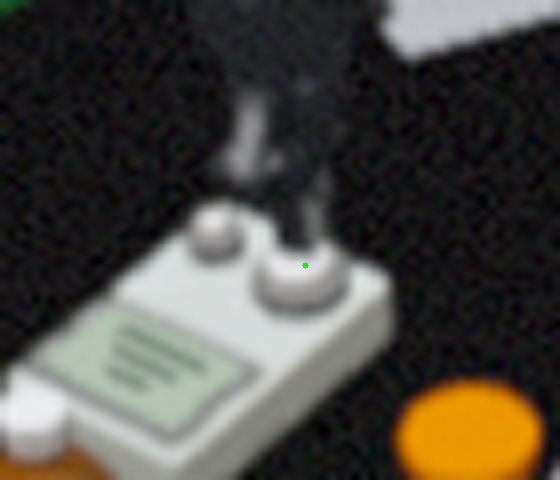

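The tip is at about (207,181), centred just above the key top. I'm continuing in 1 mm steps.

>>> arm_command(rotation=[[0, 0, 0], [0, 0, 0], [0, 0, 0]], slide=[[1, 0, 0], [1, 0, 0], [0, 0, 0]], gripper=[1, 1, 1])

```text
t: 24.55
position: [0.4969, -0.2641, 0.0476]
tool_rot: [0.543, 0.452, 0.543, -0.453]
contact_force: [-0.5, 0.2, 0.2]
finger_gap: -0.002
```

>>> arm_command(rotation=[[0, 0, 0], [0, 0, 0], [0, 0, 0]], slide=[[1, 0, 0], [1, 0, 0], [0, 0, 0]], gripper=[1, 1, 1])

```text
t: 24.85
position: [0.4971, -0.2642, 0.0458]
tool_rot: [0.543, 0.453, 0.543, -0.453]
contact_force: [-0.2, 0.3, 1.8]
finger_gap: -0.002
```

>>> arm_command(rotation=[[0, 0, 0], [0, 0, 0], [0, 0, 0]], slide=[[1, 0, 0], [1, 0, 0], [0, 0, 0]], gripper=[1, 1, 1])

```text
t: 25.15
position: [0.4971, -0.2642, 0.0438]
tool_rot: [0.543, 0.453, 0.543, -0.453]
contact_force: [-0.1, 0.5, 2.3]
finger_gap: -0.002
```

>>> arm_command(rotation=[[0, 0, 0], [0, 0, 0], [0, 0, 0]], slide=[[1, 0, 0], [0, 0, 0], [0, 0, 0]], gripper=[1, 1, 1])

```text
t: 25.45
position: [0.4971, -0.2642, 0.0428]
tool_rot: [0.543, 0.453, 0.543, -0.453]
contact_force: [-0.1, -0.2, 3.7]
finger_gap: -0.002
```

>>> arm_command(rotation=[[0, 0, 0], [0, 0, 0], [0, 0, 0]], slide=[[1, 0, 0], [0, 0, 0], [0, 0, 0]], gripper=[1, 1, 1])

```text
t: 25.75
position: [0.4971, -0.2642, 0.0418]
tool_rot: [0.543, 0.453, 0.543, -0.453]
contact_force: [-0.2, -0.0, 3.0]
finger_gap: -0.002
```

>>> arm_command(rotation=[[0, 0, 0], [0, 0, 0], [0, 0, 0]], slide=[[1, 0, 0], [0, 0, 0], [0, 0, 0]], gripper=[1, 1, 1])

```text
t: 26.05
position: [0.4971, -0.2642, 0.0415]
tool_rot: [0.543, 0.453, 0.543, -0.452]
contact_force: [-1.8, 1.0, 8.2]
finger_gap: 0.0
```

The key is on its stop: position stalled, 8 N against a 4 N spring, about 5 mm of travel. I'll add a slight extra press, then release and retreat.

>>> arm_command(rotation=[[0, 0, 0], [0, 0, 0], [0, 0, 0]], slide=[[0.5, 0, 0], [0, 0, 0], [0, 0, 0]], gripper=[1, 1, 1])

```text
t: 26.35
position: [0.4971, -0.2642, 0.0414]
tool_rot: [0.543, 0.453, 0.543, -0.452]
contact_force: [-2.3, 1.5, 11.2]
finger_gap: 0.002
```

>>> arm_command(rotation=[[0, 0, 0], [0, 0, 0], [0, 0, 0], [0, 0, 0], [0, 0, 0], [0, 0, 0], [0, 0, 0], [0, 0, 0], [0, 0, 0], [0, 0, 0], [0, 0, 0]], slide=[[-2, 0, 0], [-4, 0, 0], [-10, 0, 0], [-25, 0, 0], [-35, 0, 0], [-40, 0, 0], [-35, 0, 0], [0, 0, 0], [0, 0, 0], [0, 0, 0], [0, 0, 0]], gripper=[1, 1, 1, 1, 1, 1, 1, 1, 1, 1, 1])

```text
t: 27.45
position: [0.4961, -0.2635, 0.1897]
tool_rot: [0.542, 0.452, 0.545, -0.453]
contact_force: [-0.1, 0.1, -0.0]
finger_gap: 0.001
```

```bash
python3 shot.py z; python3 - <<'E'
from plan import *
s,r=axes();print(s["position"],s["contact_force"],s["t"])
a=cv2.imread("pics/scene_z.png")[165:255,165:330];b=cv2.imread("pics/top_z.png")[130:215,160:340]
W=780;cv2.imwrite("pics/fin.png",cv2.resize(a,(W,int(W*90/165)),interpolation=cv2.INTER_CUBIC));cv2.imwrite("pics/fint.png",cv2.resize(b,(W,int(W*85/180)),interpolation=cv2.INTER_CUBIC))
E
```

```text
[ 0.49637145 -0.26377633  0.18997842] [ 0.3729936   1.0987426  -0.59396622] 27.55
```

View pics/fin.png

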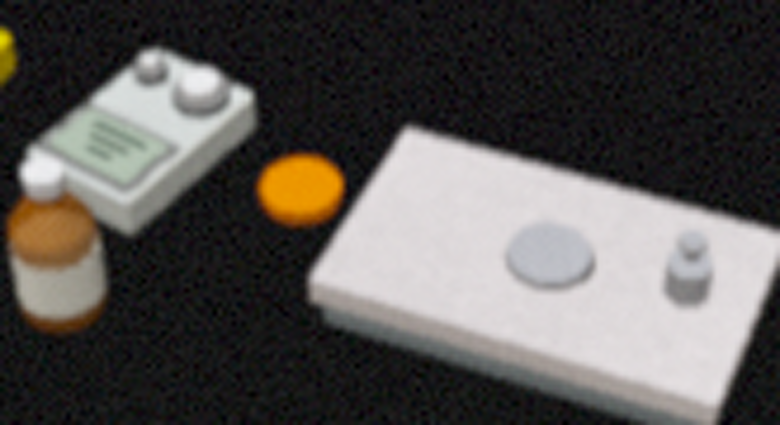

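View pics/fint.png

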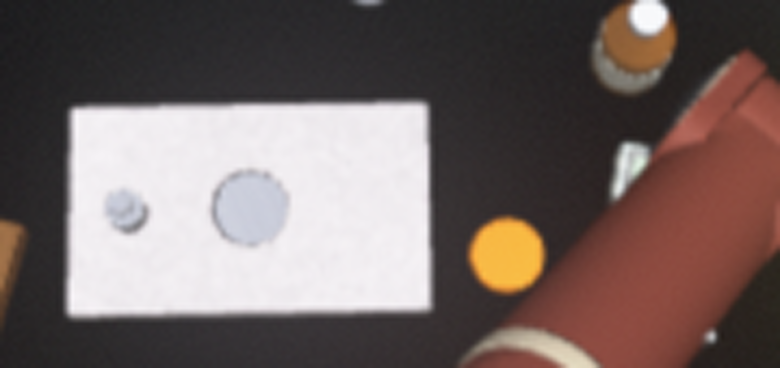

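The disc lies flat and concentric in the recess (scene about (280,218)), the key is up again, and the knob, orange disc and bottle are where they were. I'll run one numeric difference check, then sign off.

```bash
python3 - <<'E'
from plan import *
d=cv2.absdiff(cv2.imread("pics/scene0.png"),cv2.imread("pics/scene_z.png")).max(2)
m=cv2.morphologyEx((cv2.GaussianBlur(d,(3,3),0)>25).astype(np.uint8),cv2.MORPH_OPEN,np.ones((2,2)))
n,_,st,_=cv2.connectedComponentsWithStats(m);print(st[1:][st[1:,4]>6])
robot.sign_off()
E
```

```text
[[ 180    0  101  115 4083]
 [ 287    0  148  107 6009]
 [ 439    0   73   77 2389]
 [ 477   94   35   60  911]
 [ 338  104    5    8   25]
 [ 205  121    7    7   21]
 [ 194  125   10   15  101]
 [ 202  138    8   15   76]
 [ 510  160    2    6   10]
 [ 246  208   17   14  199]
 [ 273  214   19   13  193]]
the job is handed in; nothing more can be done
```

I pushed the disc into the recess with the two part-open fingertips, then pressed the large key once and handed the job in at about 27.6 s.

- **Disc:** both cameras show it lying flat and concentric in the recess. Its outline fits a disc standing about 4 mm proud, with an even rim.
- **Key:** the closed fingertips pressed it about 5 mm, until it stopped moving at 8 to 11 N against a spring of about 4 N. In the last scene picture it is up again.
- **Everything else:** comparing the first and last scene pictures, the only changes are at the disc's old and new places and where the arm and gripper now stand. The gripper hovers clear at z = 0.19 and touches nothing. The terminal was only checked in the scene view, because the arm hides part of it from above.

**Disagreements:**
- **Camera views:** they disagreed by 2 to 5 mm in places.
- **Fingertips:** they touched the deck and the key 8 to 10 mm lower in TCP height than the stated tip extent predicts. I set both heights by force contact instead. Touching the deck to find its height took 4 N.

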